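# Tap an insert: half a turn in, a quarter back

## Task

Put the tall, square-based aluminium insert into the pocket of the tapping stand's carriage, turned so that its offset boss is on the tapping head's side, let go of it and slide the carriage fully home by its post, so that the hole comes under the tap. Then tap the hole with the crank: half a turn clockwise (seen from above), a quarter turn back to break the chip, half a turn on, a quarter back, and half a turn on to the depth stop, which is one full turn from the start; come to rest a moment at the end of every stroke, and let go at the end. Leave the two smaller inserts and the oil bottle where they are.

Things in the scene. Friction and masses are not known exactly. Their poses are not given: they have to be found in the camera images.
- insert_c: The insert to tap: loose, bright aluminium, 0.09 kg. Base 36 x 36 mm, 16 mm high; on it a boss, 28 mm along x, 20 mm along y, 20 mm high (36 mm overall), its centre 4 mm to -y of the base's centre; dark hole in its top. Origin: centre of the underside; z up. Grip the boss across its 28 mm (along x). Starts in any of three places left of the stand, among two other inserts, turned up to 0.6 rad.
- insert_hole (a point): Mouth of the hole in the insert: on its axis, at the boss's top, 4 mm to -y of the insert's origin and 36 mm above its underside.
- insert_a: Bystander: a lower aluminium insert, base 34 x 42 mm, 22 mm high overall. Origin: centre of its underside. Leave alone.
- insert_b: Bystander: a narrower aluminium insert, base 26 x 34 mm, 30 mm high overall. Origin: centre of its underside. Leave alone.
- oil_bottle: Bystander: cream oil bottle with red nozzle, 45 mm across, 127 mm high, right of and nearer than the stand. Origin: centre of its underside. Leave alone. Next to it on the right stands the fixed microscope, about 0.31 m tall, from 0.12 m right of the robot's centre line; farther right a buffing machine, 0.25 m tall: pass above them.
- stand: Grey hand tapping stand, fixed; its yaw varies. Origin: on the bench below the spindle. Bed 70 mm wide (x), 8 mm high (guides 13), from y -45 to +217 mm; the carriage slides along y. Column 30 x 44 mm at x +58 mm; overhead arm 40 mm wide, 85 to 107 mm high, from it to the spindle; on it a 64 mm dial, top 110 mm high, with four quarter-turn marks.
- carriage (a joint): Travel of the steel carriage along the stand's +y: 0 = home (pocket under the tap, against its stop), 0.12 m = fully out. Friction about 2.5 N; stays where left.
- pocket (a point): Centre of the floor of the carriage's square pocket, 16 mm above the bench; axes as the stand's. 40 x 40 mm inside (2 mm play each side of the insert), walls 6 mm high with lips flared outward to 13 mm above the floor, 52 mm apart at the top. The insert belongs in it with its x, y along the pocket's, so that the boss's offset side (-y) points to the tapping head. Carriage home: it lies 4 mm to +y of the spindle's axis.
- post_top (a point): Top of the carriage's upright push post, 110 mm above the bench, 71 mm to +y of the pocket's centre. Its top 30 mm are a black round grip of 16 mm diameter, below it steel 13 mm in diameter. Push or carry it to -y to send the carriage home.
- crank (a joint): Turn of the crank and tap, rad: 0 at the start, growing clockwise seen from above; depth stop at 6.283 (one turn), where the hub comes down on the dial. Friction about 0.12 N m (3 N at the grip); stays where left. The spindle feeds down 5 mm a turn.
- crank_grip (a point): Middle of the crank's black upright grip: a sleeve of 18 mm diameter, 127 to 169 mm above the bench at the start, that spins freely, so a hand holding it can keep its orientation as it goes round. It circles the spindle's axis at 45 mm radius; at crank 0 it is on the stand's -x (robot) side and clockwise takes it to the +y side next. Crank bar below it, top at 126 mm.
- tap_tip (a point): Lower end of the tap, on the spindle's axis, 53.5 mm above the bench at crank 0 (1.5 mm above the insert's top); it goes 5 mm down in one turn.

How it is judged:
By the outcome, as a careful person would: the job done as asked, in the order asked, and still so for the second after the job is handed in, with the robot touching nothing.
It also fails if it takes over 72 s, if anything falls off the work surface, if the arm or the gripper's body presses on something with over 40 N, if the wrist force passes 120 N, or if a joint passes its speed limit or range.

## Robot

A 6-joint arm with a two-finger parallel gripper is mounted at the origin on the work surface; the furniture and walls round the work are solid. World frame = base frame: x ahead of the robot, y to its left, z up, the work surface at z = 0. Lengths are in m, angles in degrees, forces in N, time in s.
With the tool pointing down it reaches from about 0.25 to 0.725 m from the base axis. Payload 9.7 kg.
Tool frame: the origin (TCP) lies between the finger pads; the fingertips stand 19 mm ahead of it and the grasp point (between the pads) is the TCP; x points along the fingers, y is the direction in which the jaws open and shut, and the axes are right-handed (so a half turn about x gives the same grasp; the last joint's range is limited). The gripper opens to 85 mm and grips with 20 to 120 N. Pads are 22 mm wide; open, the fingers measure 114 mm over their backs; the gripper's body (76 mm by 85 mm) begins 54 mm behind the grasp point. The pads swing forward as they close: fully open they stand 13 mm farther back than shut.
Start: joints at [-66.177, 4.979, 10.078, 95.1, 0, 90], TCP at [0.222, -0.503, 0.25] pointing down, gripper open.
Joint ranges: [-179.16, 179.16], [-48.56, 103.87], [-65.8, 70.77], [-126.05, 130.52], [-82.76, 87.17], [-180, 180]. Speed limits (degrees/s): [127.2, 127.2, 147.25, 180, 180, 180].

## Interface

Orientations are given as [roll, pitch, yaw] about the fixed x, y, z axes, in that order (R = Rz(yaw) Ry(pitch) Rx(roll)).
In Python, from workcell import bot gives the robot as it stands. The module is installed in compiled form; this text tells all that it offers.
- The arm moves only by the shell command python3 -m handwheel 'ROWS' [FORCE]. ROWS is JSON, a list of rows, each a list of 7 numbers: the turn, a rotation vector about the tool's x, y, z in degrees, then the shift along the tool's x, y, z in m, then the closure, from -1 (fully open) to 1 (shut), so that 0 is half open. In form: [[ax, ay, az, dx, dy, dz, fingers], ...]. A call has 1 to 20 rows; each row is the pose to reach, as a shift and turn from the pose commanded when the call began, along the tool's axes at that moment; what a row does not reach only later rows make up. A row lasts 1/8 s, in which the tool goes at most 62.5 mm and 10.7 degrees, less where a joint would pass 70% of its speed; a pose out of reach is approached as far as the arm can. A call with a gripper value outside its range is refused whole. The fingers move at their own pace and stop on an object; FORCE is the grip in N (left out, the last holds). Time passes only in rows, so rows that repeat a pose let the fingers close. It gives the time, the measured TCP pose, the force and the opening at its end, in the units of the state.
- bot.get_obs(): the state, without advancing time (a new reading comes with each control period).
- bot.camera(name): name is "scene" or "top"; returns a dict with "frame" (400x640x3 uint8, red, green, blue), "fx", "fy", "cx", "cy" (pixels), "k1" (the pictures are not rectified: a ray, as slopes to the right and down, at radius r is drawn at 1 + k1 r^2 times it, then the intrinsics apply), "R" (3x3) and "t" (3): a world point X has camera coordinates R X + t. Camera axes: x right, y down, z forward; pixel columns grow to the right and rows downward; lengths in m; the calibration is good to about 2 mm. A picture is of the moment at which its call begins. There is no depth.
- bot.job_done(): hands the job in, once; it reports no verdict.
Trained networks look in a picture, given as the dict that the camera call returned (one of the last four; its "shot" number tells which), for a name from the list of things; names that differ only in an ending like _2 or _b are one class to them, and where a whole thing is asked for, a point or a joint stands for the part that bears it (a point fixed in the world has none). Each returns a list of dicts, best first, with "conf" (0 to 1); they miss things now and then, are a little off and sometimes report something else, mostly with a low value. They report only what shows in the picture. A call takes as long as a camera call.
- bot.look_for(name, picture): "bbox" ([left, top, width, height] as shares, 0 to 1, of the picture: columns of its width, rows of its height, round what is visible of it).
- bot.tip_of(name, picture): "centre" ([column, row] as shares, 0 to 1, of the picture: columns of its width, rows of its height: a listed point, or the origin of a listed thing).
The state is a dict: "time": time; "q": joint angles; "qd": joint speeds; "joint_efforts": joint torques, N m; "ee_pos": TCP position; "tcp_rot": TCP orientation; "wrist_force": force on the tool from outside, world axes, zero at the start; "torque": the same for the moment, N m; "opening": finger opening in m.
Only numpy, scipy, OpenCV 4.12 (cv2) and the standard library are available. Lean on these libraries where they do the work, as an engineer would, in place of code of your own. Each camera call takes 0.05 s, during which the arm holds its last target.

## Working session

There is one attempt and no reset: what is moved stays moved. The work goes in short steps, Python scripts to look and compute and a shell command to move; the robot and the scene stay as the last step left them, time stands still between calls to the robot, and variables do not carry over. Pictures are saved under pics/ and viewed, and the job is handed in when it is done.

```bash
mkdir -p pics
cat > h.py <<'E'
import numpy as np, cv2
from workcell import bot
def save(c,n): cv2.imwrite('pics/'+n+'.png',cv2.cvtColor(c['frame'],cv2.COLOR_RGB2BGR))
def ray(c,u,v):
    xd=(u-c['cx'])/c['fx'];yd=(v-c['cy'])/c['fy'];x,y=xd,yd
    for _ in range(30):
        s=1+c['k1']*(x*x+y*y);x,y=xd/s,yd/s
    R=np.array(c['R']);t=np.array(c['t']);return -R.T@t,R.T@np.array([x,y,1])
def atz(c,u,v,z):
    o,d=ray(c,u,v);return o+d*(z-o[2])/d[2]
def proj(c,X):
    p=np.array(c['R'])@np.array(X)+np.array(c['t']);x,y=p[:2]/p[2];s=1+c['k1']*(x*x+y*y)
    return np.array([c['cx']+c['fx']*x*s,c['cy']+c['fy']*y*s])
def tri(c1,p1,c2,p2):
    o1,d1=ray(c1,*p1);o2,d2=ray(c2,*p2)
    A=np.stack([d1,-d2],1);s=np.linalg.lstsq(A,o2-o1,rcond=None)[0]
    a=o1+d1*s[0];b=o2+d2*s[1];return (a+b)/2,np.linalg.norm(a-b)
E
python3 - <<'E'
from h import *
cs={n:bot.camera(n) for n in('scene','top')}
for n,c in cs.items():
    save(c,n+'0'); o,_=ray(c,320,200); print(n,o.round(3),c['fx'],c['k1'])
    for k in ['insert_c','insert_hole','insert_a','insert_b','stand','pocket','post_top','crank_grip','tap_tip','oil_bottle']:
        r=bot.tip_of(k,c)[:3]
        print(n,k,[((np.array(x['centre'])*[640,400]).round(1).tolist(),round(x['conf'],2)) for x in r])
o=bot.get_obs();print(o['time'],o['ee_pos'],o['tcp_rot'],o['opening'])
E
```

```text
scene [0.061 0.809 0.556] 417.65335390191154 -0.07057348021493494
scene insert_c [([262.5, 312.7], 0.9), ([214.7, 307.2], 0.89), ([314.5, 287.2], 0.56)]
scene insert_hole [([215.2, 289.3], 0.89)]
scene insert_a [([262.5, 312.7], 0.9), ([214.7, 307.2], 0.89), ([314.5, 287.2], 0.56)]
scene insert_b [([262.5, 312.7], 0.9), ([214.7, 307.2], 0.89), ([314.5, 287.2], 0.56)]
scene stand [([316.7, 224.5], 0.68)]
scene pocket [([286.1, 243.6], 0.87)]
scene post_top [([262.3, 221.2], 0.87)]
scene crank_grip [([333.5, 172.5], 0.75)]
scene tap_tip [([315.9, 207.8], 0.81)]
scene oil_bottle [([385.1, 215.6], 0.7)]
top [0.308 0.16  0.984] 398.7902934232057 -0.005081359648965783
top insert_c [([242.0, 221.5], 0.71), ([282.6, 234.6], 0.65), ([222.8, 188.9], 0.58)]
top insert_hole [([222.3, 187.4], 0.61)]
top insert_a [([242.0, 221.5], 0.71), ([282.6, 234.6], 0.65), ([222.8, 188.9], 0.58)]
top insert_b [([242.0, 221.5], 0.71), ([282.6, 234.6], 0.65), ([222.8, 188.9], 0.58)]
top stand [([358.6, 190.9], 0.72)]
top pocket [([312.5, 190.0], 0.76)]
top post_top [([276.0, 177.8], 0.64)]
top crank_grip [([364.9, 198.0], 0.49)]
top tap_tip [([422.6, 241.5], 0.69)]
top oil_bottle [([424.2, 238.8], 0.66), ([312.8, 185.1], 0.22)]
1.1 [ 0.22216709 -0.5031119   0.2502995 ] [163.97137378  89.99788559   7.79527451] 0.08513985160331014
```

Run:
```python
import cv2
a=cv2.imread('pics/scene0.png');b=cv2.imread('pics/top0.png')
cv2.imwrite('pics/s0z.png',cv2.resize(a[130:340,180:440],None,fx=3,fy=2.85,interpolation=cv2.INTER_CUBIC))
cv2.imwrite('pics/t0z.png',cv2.resize(b[120:280,190:450],None,fx=3,fy=3,interpolation=cv2.INTER_CUBIC))
```

```text
(no output)
```

View pics/s0z.png

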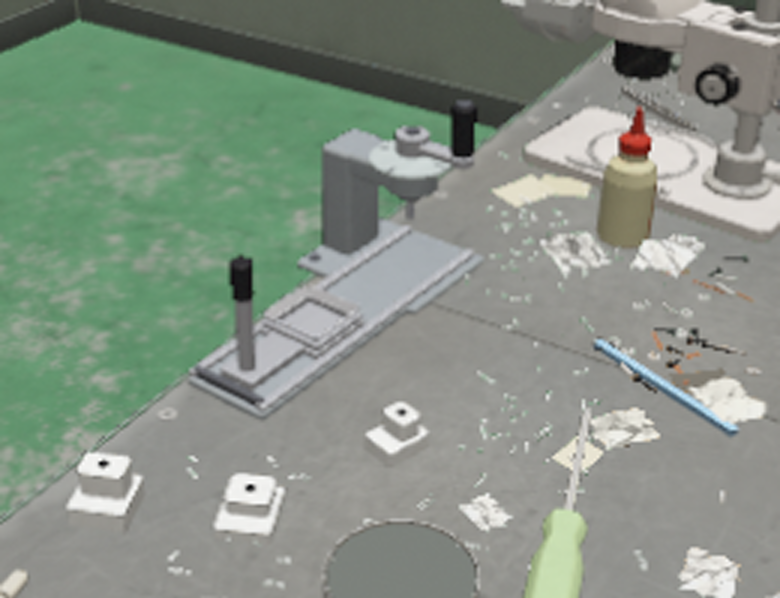

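View pics/t0z.png

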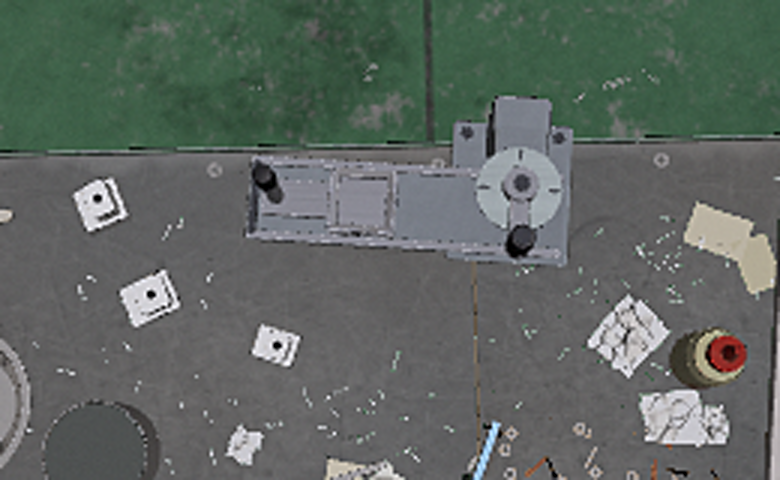

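View pics/scene0.png

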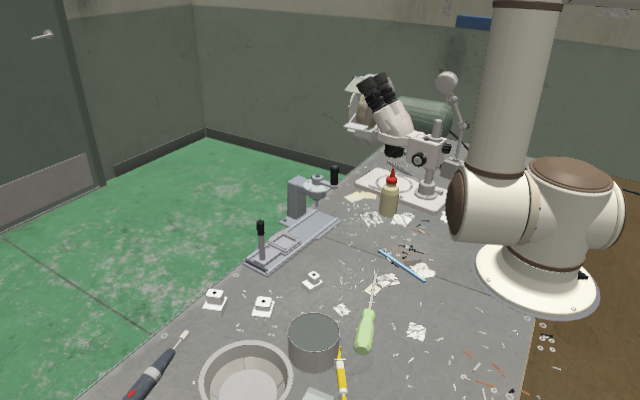

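Run:
```python
from h import *
s,t=bot.camera('scene'),bot.camera('top')
def P(z,sc,tp,n):
    print(n,'scene',atz(s,*sc,z)[:2].round(4) if sc else '', 'top',atz(t,*tp,z)[:2].round(4) if tp else '', (tri(s,sc,t,tp)[0].round(4),round(tri(s,sc,t,tp)[1],4)) if sc and tp else '')
P(.036,(215.2,289.3),(222.3,187.4),'hole')
P(.0,(214.7,307.2),(222.8,188.9),'c')
P(.016,(286.1,243.6),(312.5,190),'pocket')
P(.110,(262.3,221.2),(276,177.8),'post')
P(.148,(333.5,172.5),(364.9,198),'grip')
P(0,(316.7,224.5),(358.6,190.9),'stand')
P(.0535,(315.9,207.8),None,'tap')
P(.0,(385.1,215.6),(424.2,238.8),'oil')
```

```text
hole scene [0.498  0.4096] top [0.4914 0.416 ] (array([0.4909, 0.4147, 0.0431]), np.float64(0.0021))
c scene [0.496  0.4188] top [0.4944 0.4243] (array([0.4928, 0.4225, 0.0051]), np.float64(0.0015))
pocket scene [0.4842 0.2014] top [0.4839 0.1963] (array([0.4857, 0.1971, 0.0124]), np.float64(0.0026))
post scene [0.4913 0.271 ] top [0.4964 0.2745] (array([0.4935, 0.2729, 0.1111]), np.float64(0.006))
grip scene [0.4416 0.0758] top [0.4404 0.0807] (array([0.4395, 0.0808, 0.1507]), np.float64(0.0009))
stand scene [0.4784 0.0794] top [0.482  0.0818] (array([0.48  , 0.0809, 0.0007]), np.float64(0.0042))
tap scene [0.4756 0.0902] top  
oil scene [ 0.3543 -0.0478] top [ 0.3603 -0.0734] (array([ 0.3628, -0.0774, -0.0188]), np.float64(0.0031))
```

Run:
```python
import cv2,numpy as np
a=cv2.imread('pics/scene0.png');b=cv2.imread('pics/top0.png')
z=lambda i,x,y,w,h,f:cv2.resize(i[y:y+h,x:x+w],None,fx=f,fy=f,interpolation=cv2.INTER_CUBIC)
cv2.imwrite('pics/i0.png',np.hstack([z(a,195,270,40,40,10),z(b,205,165,40,40,10)]))
cv2.imwrite('pics/st0.png',z(b,265,145,130,70,6))
```

```text
(no output)
```

View pics/i0.png

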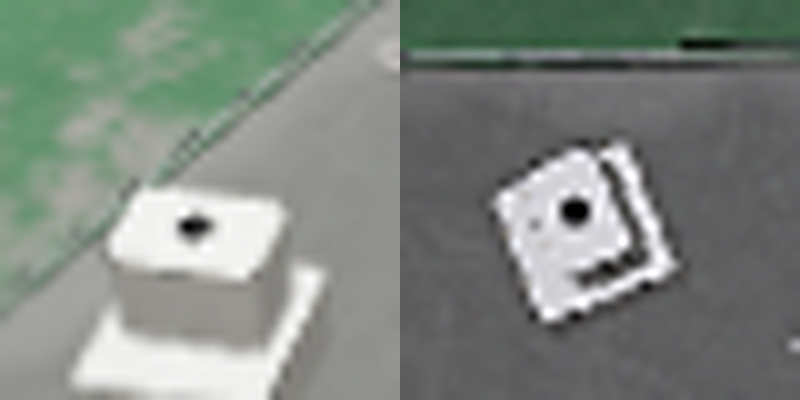

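View pics/st0.png

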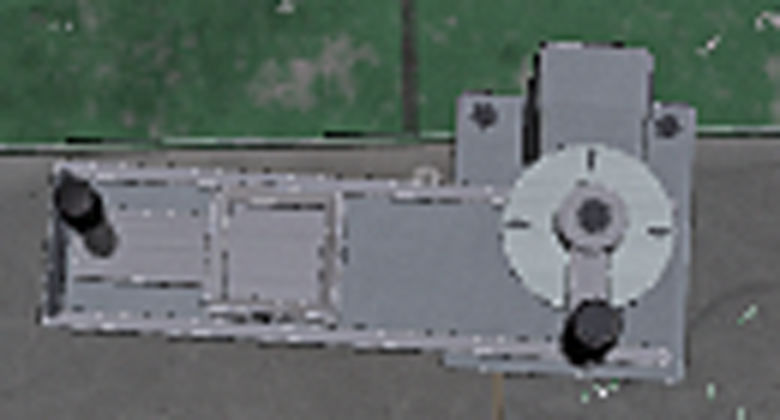

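```bash
cat >> h.py <<'E'
def box(x0,x1,y0,y1,z0,z1): return np.array([[x,y,z] for x in(x0,x1) for y in(y0,y1) for z in(z0,z1)],float)
def place(P,x,y,yaw,z=0):
    c,s=np.cos(yaw),np.sin(yaw);return np.asarray(P)@np.array([[c,s,0],[-s,c,0],[0,0,1]])+[x,y,z]
BASE=box(-.018,.018,-.018,.018,0,.016);BOSS=box(-.014,.014,-.014,.006,.016,.036)
E
python3 - <<'E'
from h import *
from scipy.optimize import minimize
s,t=bot.camera('scene'),bot.camera('top')
def mask(c,x,y,w,h):
    im=c['frame'][y:y+h,x:x+w].astype(int); im=cv2.resize(im.astype(np.uint8),None,fx=8,fy=8,interpolation=cv2.INTER_CUBIC)
    return im
def render(c,p,x,y,w,h,f=8):
    m=np.zeros((h*f,w*f),np.uint8)
    for B in(BASE,BOSS):
        q=np.array([proj(c,X) for X in place(B,*p)]); q=((q-[x,y]+.5)*f-.5)
        cv2.fillConvexPoly(m,cv2.convexHull(q.astype(np.float32)).round().astype(np.int32),1)
    return m
R={'s':(s,195,270,45,50),'t':(t,205,165,40,40)}
M={}
for k,(c,x,y,w,h) in R.items():
    im=mask(c,x,y,w,h).astype(int)
    hsv=cv2.cvtColor(im.astype(np.uint8),cv2.COLOR_RGB2HSV)
    m=(im.min(2)>(150 if k=='t' else 165))|((hsv[...,1]<40)&(hsv[...,2]>(185)))
    m=m.astype(np.uint8)
    m=cv2.morphologyEx(m,cv2.MORPH_CLOSE,np.ones((25,25)))
    n,l,st,_=cv2.connectedComponentsWithStats(m); 
    m=(l==1+st[1:,4].argmax()).astype(np.uint8)
    M[k]=m; cv2.imwrite(f'pics/m_{k}.png',m*255)
def cost(p,keys='st',ret=0):
    o=[]
    for k in keys:
        c,x,y,w,h=R[k];r=render(c,p,x,y,w,h);o.append((r!=M[k]).sum()/M[k].sum())
    return sum(o)
for keys in('st','t','s'):
  best=[]
  for d0 in(-90,0,90,180):
   for dd in(-30,-10,10,30):
    r=minimize(cost,[.493,.42,np.radians(d0+dd)],args=(keys,),method='Nelder-Mead',options=dict(initial_simplex=[[.493,.42,np.radians(d0+dd)],[.498,.42,np.radians(d0+dd)],[.493,.425,np.radians(d0+dd)],[.493,.42,np.radians(d0+dd+10)]]))
    best.append((r.fun,r.x[0].round(4),r.x[1].round(4),np.degrees(r.x[2]).round(1)))
  print(keys,sorted(best)[:4])
  if keys=='st': pb=sorted(best)[0]
p=[pb[1],pb[2],np.radians(pb[3])]
out=[]
for k,(c,x,y,w,h) in R.items():
    im=mask(c,x,y,w,h).copy()
    for B in(BASE,BOSS):
        q=((np.array([proj(c,X) for X in place(B,*p)])-[x,y]+.5)*8-.5)
        for i in range(8):
            for b in(1,2,4):
                if i<i^b: cv2.line(im,tuple(q[i].astype(int).tolist()),tuple(q[i^b].astype(int).tolist()),(255,0,0),1)
    hq=((proj(c,place([[0,-.004,.036]],*p)[0])-[x,y]+.5)*8-.5).astype(int).tolist();cv2.circle(im,hq,4,(0,0,255),-1)
    out.append(cv2.resize(im,(360,400)))
cv2.imwrite('pics/fit_i.png',cv2.cvtColor(np.hstack(out),cv2.COLOR_RGB2BGR))
E
```

```text
st [(np.float64(1.1361565072653332), np.float64(0.4966), np.float64(0.4205), np.float64(-66.7)), (np.float64(1.1381548409560514), np.float64(0.4972), np.float64(0.4206), np.float64(-67.0)), (np.float64(1.142108905133264), np.float64(0.4961), np.float64(0.4206), np.float64(-66.1)), (np.float64(1.1433384746155948), np.float64(0.4944), np.float64(0.4198), np.float64(24.8))]
t [(np.float64(0.17303148105800747), np.float64(0.4963), np.float64(0.4225), np.float64(-64.2)), (np.float64(0.17463221282109917), np.float64(0.4967), np.float64(0.4217), np.float64(-65.4)), (np.float64(0.17562314200777498), np.float64(0.4962), np.float64(0.4224), np.float64(-66.9)), (np.float64(0.17730009909291866), np.float64(0.4962), np.float64(0.4216), np.float64(-64.1))]
s [(np.float64(0.7053641654868649), np.float64(0.5013), np.float64(0.4113), np.float64(214.3)), (np.float64(0.7070945414503697), np.float64(0.501), np.float64(0.4113), np.float64(-146.2)), (np.float64(0.7076713334382047), np.float64(0.5011), np.float64(0.4113), np.float64(214.0)), (np.float64(0.7105028577421215), np.float64(0.5016), np.float64(0.4115), np.float64(214.3))]
```

View pics/fit_i.png

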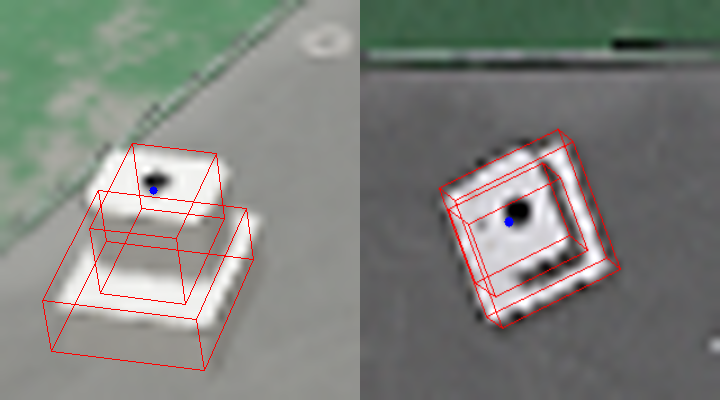

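Run:
```python
import cv2,numpy as np
a=cv2.imread('pics/scene0.png');b=cv2.imread('pics/top0.png')
z=lambda i,x,y,w,h,f:cv2.resize(i[y:y+h,x:x+w],None,fx=f,fy=f,interpolation=cv2.INTER_NEAREST)
cv2.imwrite('pics/i1.png',np.hstack([z(a,200,280,30,35,13),z(b,210,172,30,35,13)]))
```

```text
(no output)
```

View pics/i1.png

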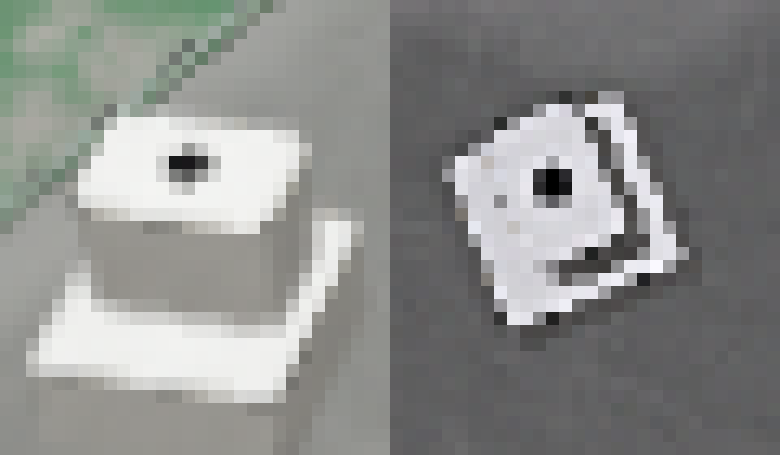

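Run:
```python
from h import *
from scipy.optimize import least_squares
s,t=bot.camera('scene'),bot.camera('top')
S=lambda x,y:np.array([x/13+199.5,y/13+279.5]);T=lambda x,y:np.array([x/13+209.5,y/13+171.5])
# boss top corners ccw order local
bt=[(.014,-.014,.036),(-.014,-.014,.036),(-.014,.006,.036),(.014,.006,.036)]
ba=[(.018,-.018,.016),(-.018,-.018,.016),(-.018,.018,.016),(.018,.018,.016)]
h=(0,-.004,.036)
for k in range(4):
    r=lambda i:(i+k)%4   # k rotates which local corner is image TL; scene TL= (+x,-y) world
    obs=[(s,bt[r(0)],S(105,118)),(s,bt[r(1)],S(305,132)),(s,bt[r(2)],S(265,232)),(s,bt[r(3)],S(78,205)),
     (s,ba[r(3)],S(28,375)),(s,ba[r(2)],S(285,402)),(s,ba[r(1)],S(360,220)),(s,h,S(188,163)),
     (t,h,T(161,182)),(t,ba[r(2)],T(118,325)),(t,ba[r(1)],T(300,258)),(t,ba[r(0)],T(225,95))]
    for mode in('both','s','t'):
        O=[o for o in obs if mode=='both' or (o[0] is s)==(mode=='s')]
        f=lambda p:np.concatenate([proj(c,place([P],*p)[0])-q for c,P,q in O])
        best=min((least_squares(f,[.493,.42,y0]) for y0 in np.radians([-90,0,90,180])),key=lambda r:r.cost)
        print(k,mode,best.x[:2].round(4),np.degrees(best.x[2]).round(1),round(np.sqrt(2*best.cost/len(O)),2))
```

```text
0 both [0.4929 0.4204] 24.7 0.67
0 s [0.4922 0.4208] 25.4 0.48
0 t [0.4947 0.4201] 22.0 0.46
1 both [0.4917 0.4175] -245.4 2.26
1 s [0.491  0.4174] 115.0 2.56
1 t [0.4941 0.4187] 111.6 0.92
2 both [0.4943 0.4166] -156.9 1.66
2 s [0.4942 0.4162] -156.3 1.69
2 t [0.4955 0.4181] -159.4 1.31
3 both [0.4955 0.4197] 296.5 2.05
3 s [0.4955 0.4199] -61.4 2.32
3 t [0.4961 0.4194] -69.0 1.01
```

Run:
```python
from h import *
from scipy.optimize import least_squares
s,t=bot.camera('scene'),bot.camera('top')
T=lambda x,y:np.array([x/6+264.58,y/6+144.58]); A=np.array
def pts(d): return [
 (s,(0,.004+d,.016),A([286.1,243.6]),'pk'),(t,(0,.004+d,.016),A([312.5,190]),'pk'),
 (s,(0,.075+d,.110),A([262.3,221.2]),'po'),(t,(0,.075+d,.110),A([276,177.8]),'po'),
 (s,(-.045,0,.148),A([333.5,172.5]),'gr'),(t,(-.045,0,.148),A([364.9,198]),'gr'),
 (s,(0,0,.0535),A([315.9,207.8]),'tap'),(t,(0,0,.110),T(589,227),'dial'),
 (t,(.035,.217,.008),T(60,163),'bc'),(t,(-.035,.217,.008),T(45,323),'bc'),
 (t,(0,.004+d,.022),T(278,256),'pkm')]
for mode in('both','s','t'):
    sel=lambda d:[o for o in pts(d) if mode=='both' or (o[0] is s)==(mode=='s')]
    f=lambda p:np.concatenate([proj(c,place([P],*p[:3])[0])-q for c,P,q,_ in sel(p[3])])
    r=least_squares(f,[.48,.08,0,.12],loss='soft_l1')
    print(mode,r.x[:2].round(4),np.degrees(r.x[2]).round(2),r.x[3].round(4))
    for o,e in zip(sel(0),f(r.x).reshape(-1,2).round(1)): print(o[3],'s' if o[0] is s else 't',e)
    p=r.x
    for n,P in dict(pocket=(0,.004+p[3],.016),post=(0,.075+p[3],.11),grip=(-.045,0,.148)).items(): print(n,place([P],*p[:3])[0].round(4))
    if mode=='both':
      ov={}
      segs=[]
      for B in(box(-.035,.035,-.045,.217,0,.008),box(-.02,.02,.004+p[3]-.02,.004+p[3]+.02,.016,.022),box(-.026,.026,.004+p[3]-.026,.004+p[3]+.026,.029,.029),box(.043,.073,-.022,.022,0,.107)):
        W=place(B,*p[:3])
        for i in range(8):
          for b in(1,2,4):
            if i<i^b: segs.append((W[i],W[i^b]))
      for c,n,(x,y,w,h,F) in((t,'t',(265,145,130,70,6)),(s,'s',(240,155,110,120,5))):
        im=cv2.resize(c['frame'][y:y+h,x:x+w],None,fx=F,fy=F,interpolation=cv2.INTER_CUBIC)
        for a,b in segs:
          a,b=[tuple((((proj(c,v)-[x,y]+.5)*F-.5).round().astype(int)).tolist()) for v in(a,b)]
          cv2.line(im,a,b,(255,0,0),1)
        cv2.imwrite(f'pics/fs_{n}.png',cv2.cvtColor(im,cv2.COLOR_RGB2BGR))
```

```text
both [0.4822 0.0789] -3.76 0.1166
pk s [-1.7 -1.4]
pk t [-1.2 -2.5]
po s [-1.1 -0.8]
po t [2.  0.7]
gr s [0.4 1.5]
gr t [-0.5  1.4]
tap s [ 0.  -2.9]
dial t [ 0.8 -0.3]
bc t [-0.6  1.1]
bc t [-0.   1.8]
pkm t [ 0.3 -0.2]
pocket [0.4901 0.1992 0.016 ]
post [0.4948 0.2701 0.11  ]
grip [0.4373 0.0819 0.148 ]
s [0.4788 0.0857] -3.53 0.1111
pk s [-0.4 -0.4]
po s [0.3 0.3]
gr s [0.3 3.1]
tap s [-0.2 -1.2]
pocket [0.4859 0.2007 0.016 ]
post [0.4903 0.2715 0.11  ]
grip [0.4339 0.0885 0.148 ]
t [0.4823 0.0786] -4.26 0.1177
pk t [-1.5 -2.9]
po t [ 1.7 -0.1]
gr t [-0.5  1.4]
dial t [ 0.9 -0.3]
bc t [-0.3  0.3]
bc t [0.  1.1]
pkm t [-0.  -0.6]
pocket [0.4913 0.2    0.016 ]
post [0.4966 0.2708 0.11  ]
grip [0.4374 0.0819 0.148 ]
```

View pics/fs_t.png

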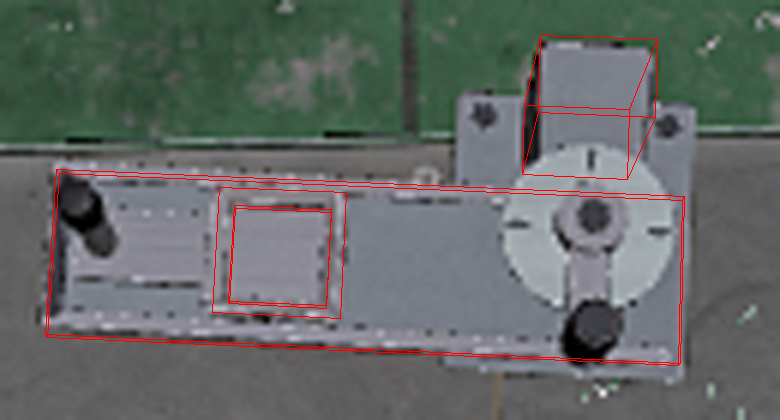

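View pics/fs_s.png

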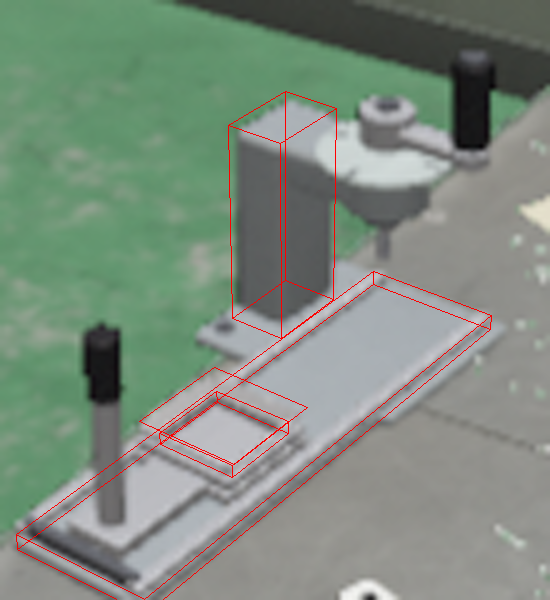

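Run:
```python
from h import *
s,t=bot.camera('scene'),bot.camera('top')
p=[.4822,.0789,np.radians(-3.76)];d=.1166
o=[]
for c,(x,y,w,h,F) in((s,(262,225,42,36,9)),(t,(293,170,42,36,9))):
    im=cv2.resize(c['frame'][y:y+h,x:x+w],None,fx=F,fy=F,interpolation=cv2.INTER_CUBIC);im2=im.copy()
    for q,z,col in((.02,.016,(255,0,0)),(.02,.022,(0,200,0)),(.026,.029,(0,0,255))):
        W=place([(a*q,.004+d+b*q,z) for a,b in((1,1),(1,-1),(-1,-1),(-1,1))],*p)
        P=np.array([((proj(c,v)-[x,y]+.5)*F-.5) for v in W]).round().astype(np.int32)
        cv2.polylines(im2,[P],True,col,1)
    o.append(np.vstack([im,im2]))
cv2.imwrite('pics/pk.png',cv2.cvtColor(np.hstack(o),cv2.COLOR_RGB2BGR)[:600])
cv2.imwrite('pics/pk.png',cv2.resize(cv2.cvtColor(np.hstack(o),cv2.COLOR_RGB2BGR),(680,583)))
```

```text
(no output)
```

View pics/pk.png

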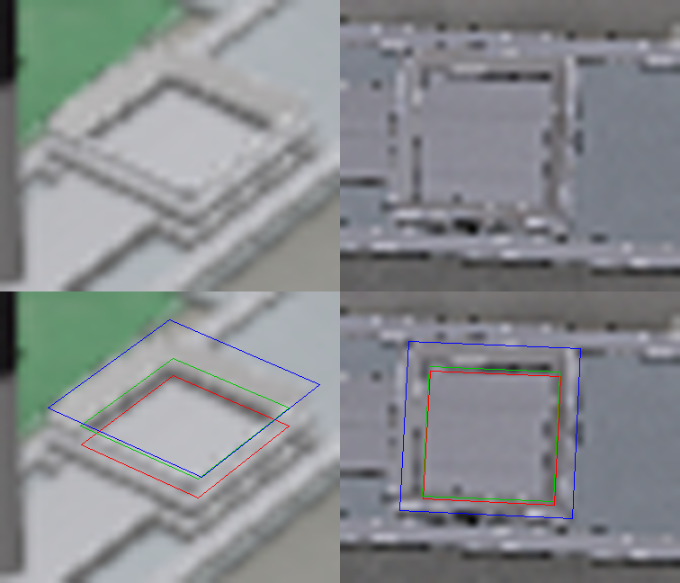

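```bash
cat >> h.py <<'E'
from scipy.spatial.transform import Rotation as Ro
def pose():
    o=bot.get_obs();R=Ro.from_euler('xyz',o['tcp_rot'],degrees=True).as_matrix();return np.array(o['ee_pos']),R,o
def go(x,y,z,psi):
    p,R,o=pose();a=np.radians(psi)
    Rt=np.array([[0,np.cos(a),np.sin(a)],[0,np.sin(a),-np.cos(a)],[-1,0,0]])
    rv=np.degrees(Ro.from_matrix(R.T@Rt).as_rotvec());d=R.T@(np.array([x,y,z])-p)
    print('rot',rv.round(2),'shift',d.round(4))
def st():
    p,R,o=pose();print('t',round(o['time'],2),'p',p.round(4),'psi',np.degrees(np.arctan2(R[1,1],R[0,1])).round(2),'tilt',np.degrees(np.arccos(-R[2,0])).round(2),'q',np.round(o['q'],1),'F',np.round(o['wrist_force'],1),'open',round(o['opening'],4))
E
python3 - <<'E'
from h import *
st();go(.35,0,.42,90);go(.495,.4167,.42,24.5);go(.495,.4167,.42,24.5-180)
E
```

```text
t 1.6 p [ 0.2222 -0.5031  0.2503] psi -66.18 tilt 0.0 q [-66.2   5.   10.1  95.1   0.   90. ] F [ 0.9 -0.5  0.1] open 0.0859
rot [-156.18    0.     -0.  ] shift [-0.1697 -0.4086 -0.3202]
rot [-90.68   0.    -0.  ] shift [-0.1697 -0.7312 -0.6211]
rot [89.32 -0.   -0.  ] shift [-0.1697 -0.7312 -0.6211]
```

```bash
python3 -m handwheel '[[0,0,0,-0.06,0,0,-0.2],[0,0,0,-0.12,0,0,-0.2],[0,0,0,-0.17,0,0,-0.2],[-5,0,0,-0.17,-0.045,-0.036,-0.2],[-10,0,0,-0.17,-0.09,-0.071,-0.2],[-16,0,0,-0.17,-0.136,-0.107,-0.2],[-21,0,0,-0.17,-0.182,-0.142,-0.2],[-26,0,0,-0.17,-0.227,-0.178,-0.2],[-32,0,0,-0.17,-0.273,-0.213,-0.2],[-37,0,0,-0.17,-0.318,-0.249,-0.2],[-42,0,0,-0.17,-0.364,-0.284,-0.2],[-48,0,0,-0.17,-0.409,-0.32,-0.2],[-53,0,0,-0.17,-0.449,-0.358,-0.2],[-58,0,0,-0.17,-0.49,-0.395,-0.2],[-64,0,0,-0.17,-0.53,-0.433,-0.2],[-69,0,0,-0.17,-0.57,-0.47,-0.2],[-74,0,0,-0.17,-0.61,-0.508,-0.2],[-80,0,0,-0.17,-0.65,-0.546,-0.2],[-85,0,0,-0.17,-0.69,-0.583,-0.2],[-90.7,0,0,-0.17,-0.731,-0.621,-0.2]]' 60; python3 -c "
from h import *
st();go(.495,.4167,.08,24.5)"
```

```text
time: 4.1
ee_pos: [0.4911, 0.403, 0.4217]
tcp_rot: [-80.9, 90.0, -147.9]
wrist_force: [1.1, 0.3, 0.8]
opening: 0.0513
t 4.1 p [0.4911 0.403  0.4217] psi 22.98 tilt 0.02 q [ 39.4  31.9  65.2 123.4   0.  106.4] F [1.1 0.3 0.8] open 0.0513
rot [-1.52  0.    0.02] shift [ 0.3417  0.009  -0.0111]
```

```bash
python3 -m handwheel '[[0,0,0,0.05,0,0,-0.2],[0,0,0,0.11,0,0,-0.2],[0,0,0,0.17,0,0,-0.2],[0,0,0,0.23,0,0,-0.2],[0,0,0,0.28,0,0,-0.2],[0,0,0,0.33,0,0,-0.2],[0,0,0,0.33,0,0,-0.2],[0,0,0,0.33,0,0,-0.2]]'
python3 - <<'E'
from h import *
st();go(.495,.4167,.038,24.5)
s,t=bot.camera('scene'),bot.camera('top')
p,R,o=pose()
q=[]
for c in(s,t):
    u=proj(c,p+[0,0,-.019]).round().astype(int); x,y=u-[35,30]
    im=cv2.resize(c['frame'][y:y+65,x:x+70],None,fx=5.5,fy=5.5,interpolation=cv2.INTER_CUBIC)
    cv2.circle(im,tuple((((proj(c,p+[0,0,-.019])-[x,y]+.5)*5.5)).astype(int).tolist()),3,(255,0,0),-1);q.append(im)
cv2.imwrite('pics/ap.png',cv2.cvtColor(np.hstack(q),cv2.COLOR_RGB2BGR))
E
```

```text
time: 5.1
ee_pos: [0.4919, 0.4016, 0.0951]
tcp_rot: [106.0, 89.8, 38.8]
wrist_force: [-0.1, -0.5, 0.8]
opening: 0.0511
t 5.1 p [0.4919 0.4016 0.0951] psi 22.78 tilt 0.15 q [ 39.2  16.2   5.8  79.5  -0.  106.5] F [-0.1 -0.5  0.8] open 0.0511
rot [-1.72 -0.04 -0.15] shift [ 0.0572  0.0086 -0.0126]
```

View pics/ap.png

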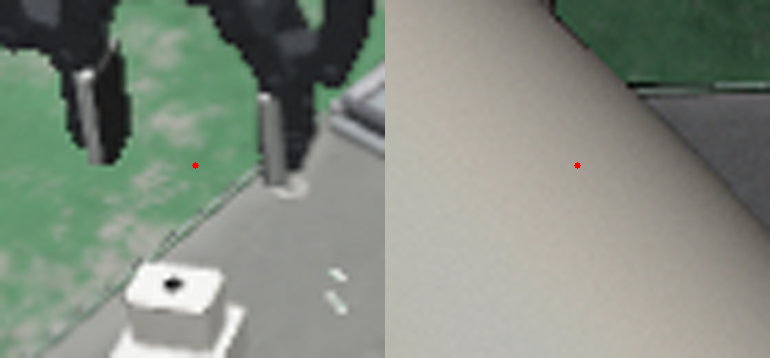

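```bash
python3 -m handwheel '[[-1.7,0,-0.15,0.01,0.0086,-0.0126,-0.2],[-1.7,0,-0.15,0.018,0.0086,-0.0126,-0.2],[-1.7,0,-0.15,0.018,0.0086,-0.0126,-0.2],[-1.7,0,-0.15,0.018,0.0086,-0.0126,-0.2]]'
python3 - <<'E'
from h import *
st();go(.495,.4167,.038,24.5)
s=bot.camera('scene')
p,R,o=pose()
u=proj(s,[.495,.4167,.04]).round().astype(int); x,y=u-[35,30]
im=cv2.resize(s['frame'][y:y+65,x:x+70],None,fx=8,fy=8,interpolation=cv2.INTER_CUBIC)
for z in(.036,.06,.075): cv2.circle(im,tuple((((proj(s,[p[0],p[1],z])-[x,y]+.5)*8)).astype(int).tolist()),3,(255,0,0),-1)
cv2.imwrite('pics/ap2.png',cv2.cvtColor(im,cv2.COLOR_RGB2BGR))
E
```

```text
time: 5.7
ee_pos: [0.494, 0.4158, 0.0744]
tcp_rot: [-87.8, 89.8, -153.3]
wrist_force: [0.0, -0.5, 0.6]
opening: 0.0512
t 5.7 p [0.494  0.4158 0.0744] psi 24.48 tilt 0.17 q [ 40.1  18.3   6.2  78.    0.  105.6] F [ 0.  -0.5  0.6] open 0.0512
rot [-0.02  0.01  0.17] shift [ 0.0364  0.0014 -0.0004]
```

View pics/ap2.png

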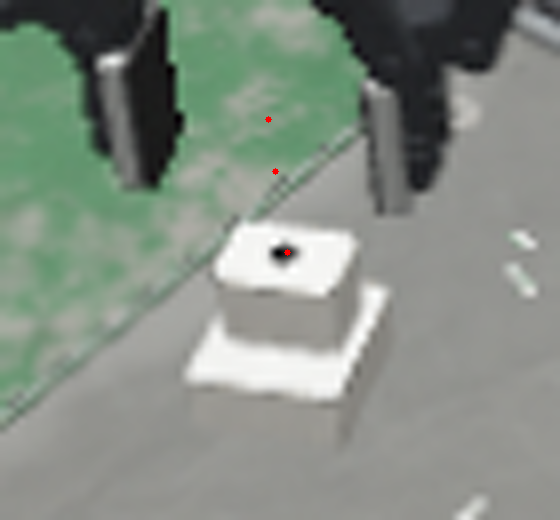

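```bash
python3 -m handwheel '[[0,0,0,0.018,0.001,0,-0.2],[0,0,0,0.034,0.001,0,-0.2],[0,0,0,0.034,0.001,0,-0.2],[0,0,0,0.034,0.001,0,0.1],[0,0,0,0.034,0.001,0,0.3],[0,0,0,0.034,0.001,0,0.6],[0,0,0,0.034,0.001,0,0.8],[0,0,0,0.034,0.001,0,0.8]]' 50
python3 - <<'E'
from h import *
st()
s=bot.camera('scene')
p,R,o=pose()
u=proj(s,[.495,.4167,.04]).round().astype(int); x,y=u-[35,30]
im=cv2.resize(s['frame'][y:y+65,x:x+70],None,fx=8,fy=8,interpolation=cv2.INTER_CUBIC)
cv2.imwrite('pics/g1.png',cv2.cvtColor(im,cv2.COLOR_RGB2BGR))
E
```

```text
time: 6.75
ee_pos: [0.4953, 0.4166, 0.0413]
tcp_rot: [-108.8, 89.9, -174.3]
wrist_force: [-0.5, -1.2, 5.5]
opening: 0.0272
t 6.75 p [0.4953 0.4166 0.0413] psi 24.48 tilt 0.07 q [ 40.1  19.2   3.6  74.4   0.  105.6] F [-0.5 -1.2  5.5] open 0.0272
```

View pics/g1.png

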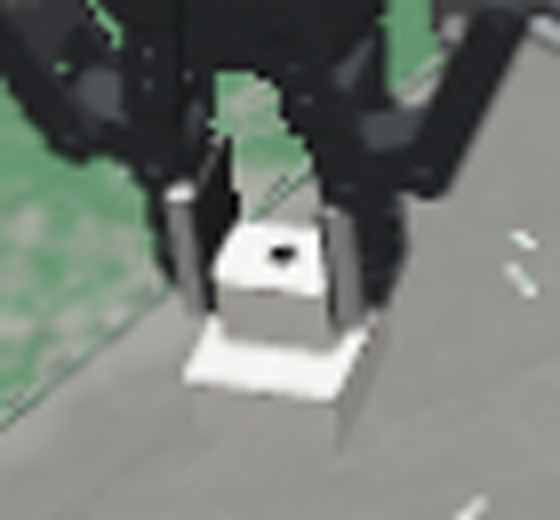

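```bash
python3 -m handwheel '[[0,0,0,-0.04,0,0,0.8],[0,0,0,-0.1,0,0,0.8],[0,0,0,-0.16,0,0,0.8],[0,0,0,-0.16,0,0,0.8]]' ; python3 -c "
from h import *
st();go(.489,.196,.2,-3.8)"
```

```text
time: 7.3
ee_pos: [0.4966, 0.4176, 0.2061]
tcp_rot: [113.0, 89.7, 47.5]
wrist_force: [0.9, 0.0, -1.1]
opening: 0.0272
t 7.3 p [0.4966 0.4176 0.2061] psi 24.48 tilt 0.34 q [ 40.   17.9  20.2  92.    0.  105.6] F [ 0.9  0.  -1.1] open 0.0272
rot [28.28 -0.21 -0.27] shift [ 0.0051 -0.0988  0.1985]
```

```bash
python3 -m handwheel '[[4,0,0,0,-0.016,0.033,0.8],[10,0,0,0.005,-0.04,0.08,0.8],[16,0,0,0.005,-0.06,0.12,0.8],[22,0,0,0.005,-0.08,0.16,0.8],[28,0,0,0.005,-0.0988,0.1985,0.8],[28.3,-0.2,-0.25,0.005,-0.0988,0.1985,0.8],[28.3,-0.2,-0.25,0.06,-0.0988,0.1985,0.8],[28.3,-0.2,-0.25,0.1,-0.0988,0.1985,0.8],[28.3,-0.2,-0.25,0.1,-0.0988,0.1985,0.8],[28.3,-0.2,-0.25,0.1,-0.0988,0.1985,0.8]]'
python3 - <<'E'
from h import *
st()
s,t=bot.camera('scene'),bot.camera('top');p,R,o=pose()
for c,n in((s,'s'),(t,'t')):
    save(c,'hov_'+n)
    for k in('insert_hole','pocket','post_top'):
        print(n,k,[((np.array(x['centre'])*[640,400]).round(1).tolist(),round(x['conf'],2)) for x in bot.tip_of(k,c)[:2]])
print('pred hole',proj(s,p+[0,0,-.0053]),proj(t,p+[0,0,-.0053]))
u=proj(s,[.489,.2,.07]).round().astype(int);x,y=u-[50,45]
cv2.imwrite('pics/hs.png',cv2.cvtColor(cv2.resize(s['frame'][y:y+75,x:x+100],None,fx=8,fy=8,interpolation=cv2.INTER_CUBIC),cv2.COLOR_RGB2BGR));print(x,y)
E
```

```text
time: 8.55
ee_pos: [0.4878, 0.1954, 0.102]
tcp_rot: [-43.2, 89.6, -137.0]
wrist_force: [0.4, 0.4, -0.6]
opening: 0.027
t 8.55 p [0.4878 0.1954 0.102 ] psi -3.77 tilt 0.4 q [ 2.190e+01  1.700e+00 -9.700e+00  7.890e+01 -1.000e-01  1.157e+02] F [ 0.4  0.4 -0.6] open 0.027
s insert_hole [([288.7, 208.5], 0.69)]
s pocket [([286.6, 243.7], 0.7), ([316.8, 208.6], 0.66)]
s post_top [([261.4, 222.4], 0.77)]
t insert_hole []
t pocket []
t post_top [([277.4, 177.4], 0.52)]
pred hole [285.49153954 210.07331581] [311.42762126 181.66864363]
234 177
```

View pics/hs.png

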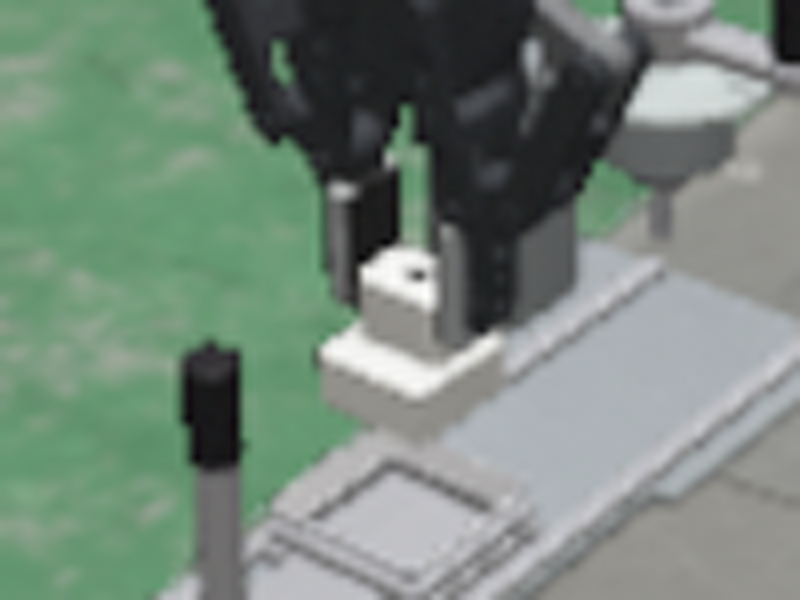

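View pics/hov_t.png

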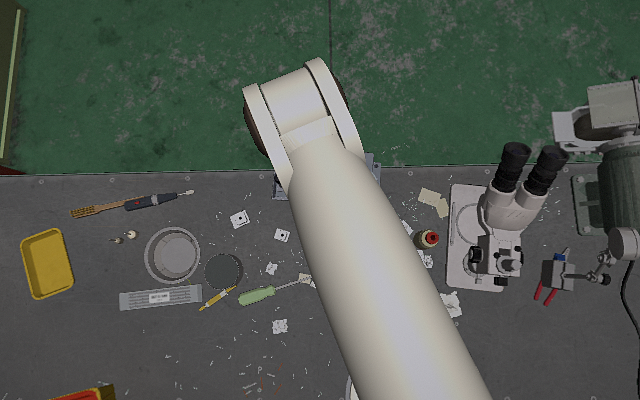

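Run:
```python
from h import *
s=bot.camera('scene');t=bot.camera('top')
print('post',atz(s,260.06,220.9,.11).round(4))
for c in(s,t):
    b=proj(c,[.488,.2,.02]);print([(proj(c,np.array([.488,.2,.02])+.01*np.eye(3)[i])-b).round(2) for i in range(3)])
x,y,w,h,F=258,222,50,36,8
im=cv2.resize(s['frame'][y:y+h,x:x+w],None,fx=F,fy=F,interpolation=cv2.INTER_CUBIC);o=[im]
for P in((.487,.2005),(.490,.199),(.486,.203)):
    i2=im.copy()
    for q,z,col in((.02,.016,(255,0,0)),(.02,.022,(0,160,0)),(.026,.029,(0,0,255))):
        W=place([(a*q,b*q,z) for a,b in((1,1),(1,-1),(-1,-1),(-1,1))],*P,np.radians(-3.8))
        cv2.polylines(i2,[np.array([((proj(s,v)-[x,y]+.5)*F-.5) for v in W]).round().astype(np.int32)],True,col,1)
    o.append(i2)
cv2.imwrite('pics/pk2.png',cv2.cvtColor(np.vstack([np.hstack(o[:2]),np.hstack(o[2:])]),cv2.COLOR_RGB2BGR))
```

```text
post [0.4956 0.2726 0.11  ]
[array([-3.77, -1.44]), array([-2.61,  2.28]), array([-0.08, -3.74])]
[array([-0.05, -3.99]), array([-4.06,  0.09]), array([-0.18, -0.75])]
```

View pics/pk2.png

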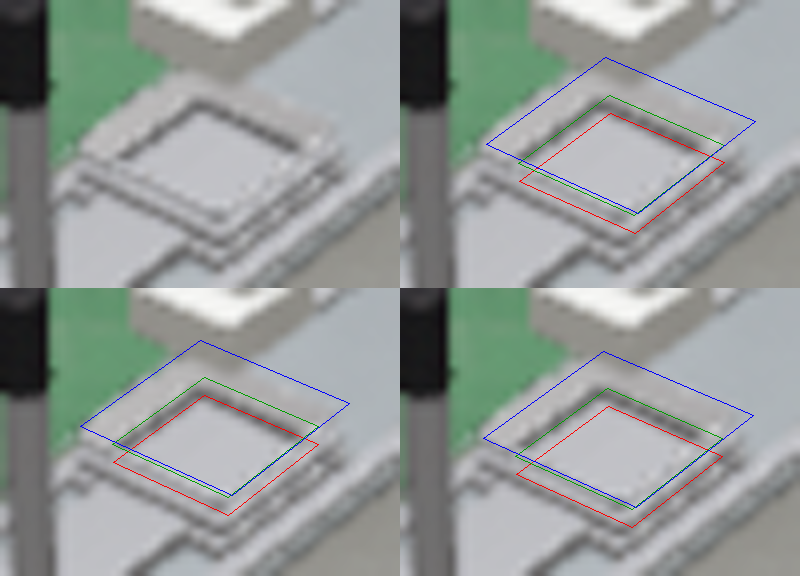

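```bash
python3 -m handwheel '[[0,0,0,0,0.0011,-0.0012,0.8],[0,0,0,0.014,0.0011,-0.0012,0.8],[0,0,0,0.028,0.0011,-0.0012,0.8],[0,0,0,0.028,0.0011,-0.0012,0.8]]'
cat > look.py <<'E'
from h import *
import sys
st()
s=bot.camera('scene')
u=proj(s,[.489,.2,.05]).round().astype(int);x,y=u-[45,38]
cv2.imwrite('pics/'+sys.argv[1]+'.png',cv2.cvtColor(cv2.resize(s['frame'][y:y+70,x:x+90],None,fx=8,fy=8,interpolation=cv2.INTER_CUBIC),cv2.COLOR_RGB2BGR));print(x,y)
E
python3 look.py h2
```

```text
time: 9.55
ee_pos: [0.4873, 0.1953, 0.0707]
tcp_rot: [-50.8, 89.4, -144.6]
wrist_force: [0.1, -0.2, -1.1]
opening: 0.0277
t 9.55 p [0.4873 0.1953 0.0707] psi -3.82 tilt 0.63 q [ 2.190e+01  2.600e+00 -1.240e+01  7.570e+01 -1.000e-01  1.157e+02] F [ 0.1 -0.2 -1.1] open 0.0277
239 192
```

View pics/h2.png

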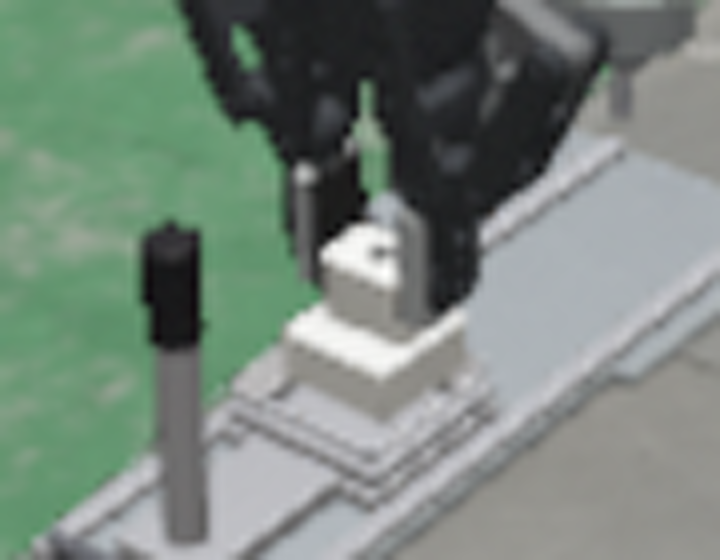

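```bash
python3 -c "
from h import *
go(.489,.1975,.0707,-3.8)"
```

```text
rot [-0.02  0.37  0.42] shift [ 0.0009  0.0011 -0.0021]
```

```bash
python3 -m handwheel '[[0,0.4,0.4,0.001,0.0014,-0.0021,0.8],[0,0.4,0.4,0.001,0.0014,-0.0021,0.8],[0,0.4,0.4,0.001,0.0014,-0.0021,0.8]]';python3 look.py h3;  python3 -c "
from h import *
go(.489,.1975,.0573,-3.8)"
```

```text
time: 9.98
ee_pos: [0.4901, 0.1978, 0.072]
tcp_rot: [131.9, 89.9, 38.1]
wrist_force: [-0.2, -0.1, -1.3]
opening: 0.0276
t 9.97 p [0.4901 0.1978 0.072 ] psi -3.81 tilt 0.14 q [ 22.    2.3 -12.5  75.1   0.  115.8] F [-0.2 -0.1 -1.3] open 0.0276
239 192
rot [-0.02 -0.09 -0.1 ] shift [ 0.0147 -0.0011  0.0004]
```

View pics/h3.png

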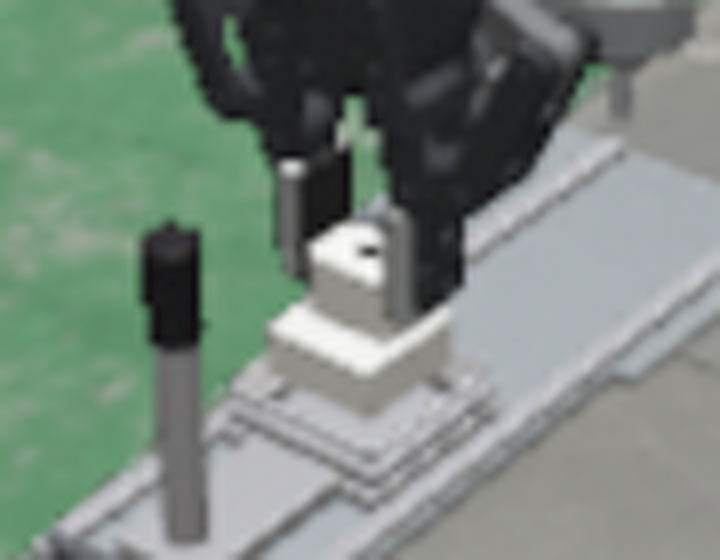

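```bash
python3 -m handwheel '[[0,0,0,0.004,0,0,0.8],[0,0,0,0.008,0,0,0.8],[0,0,0,0.008,0,0,0.8]]';python3 look.py h4;  python3 -c "
from h import *
go(.489,.1975,.0573,-3.8)"
```

```text
time: 10.4
ee_pos: [0.4897, 0.1976, 0.0631]
tcp_rot: [153.4, 89.9, 59.6]
wrist_force: [0.2, 0.1, -0.7]
opening: 0.0275
t 10.4 p [0.4897 0.1976 0.0631] psi -3.82 tilt 0.06 q [ 22.    2.5 -13.2  74.2   0.  115.8] F [ 0.2  0.1 -0.7] open 0.0275
239 192
rot [-0.02 -0.06 -0.05] shift [ 0.0061 -0.0008  0.0002]
```

View pics/h4.png

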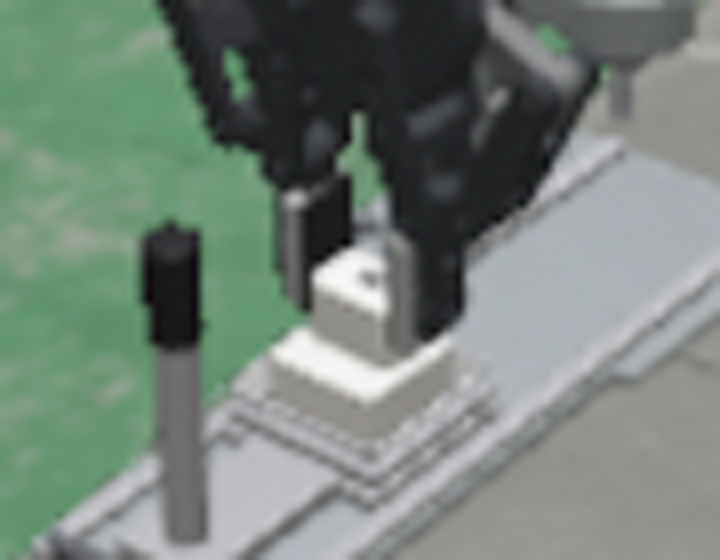

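```bash
python3 -m handwheel '[[0,0,0,0.002,0,0,0.8],[0,0,0,0.004,0,0,0.8],[0,0,0,0.0055,0,0,0.8],[0,0,0,0.0055,0,0,0.8]]';python3 look.py h5
```

```text
time: 10.95
ee_pos: [0.4899, 0.1977, 0.058]
tcp_rot: [139.5, 89.9, 45.7]
wrist_force: [-1.1, 0.6, -1.3]
opening: 0.0273
t 10.95 p [0.4899 0.1977 0.058 ] psi -3.82 tilt 0.09 q [ 22.    2.7 -13.7  73.6   0.  115.8] F [-1.1  0.6 -1.3] open 0.0273
239 192
```

View pics/h5.png

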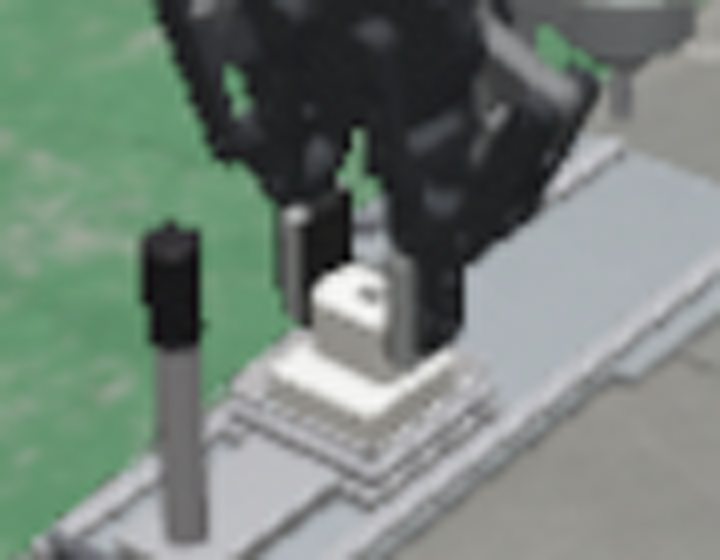

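```bash
python3 -m handwheel '[[0,0,0,0.001,0,0,0.8],[0,0,0,0.001,0,0,0.8],[0,0,0,0.001,0,0,0.2],[0,0,0,0.001,0,0,0],[0,0,0,0.001,0,0,0],[0,0,0,-0.03,0,0,0],[0,0,0,-0.06,0,0,0],[0,0,0,-0.1,0,0,0],[0,0,0,-0.12,0,0,0],[0,0,0,-0.12,0,0,0.6]]';python3 look.py h6
python3 - <<'E'
from h import *
s=bot.camera('scene')
for k in('insert_hole','pocket','post_top'): print(k,[((np.array(x['centre'])*[640,400]).round(1).tolist(),round(x['conf'],2)) for x in bot.tip_of(k,s)[:2]])
E
```

```text
time: 12.25
ee_pos: [0.4905, 0.1979, 0.1796]
tcp_rot: [123.5, 89.7, 29.7]
wrist_force: [0.4, 1.2, 0.1]
opening: 0.0257
t 12.25 p [0.4905 0.1979 0.1796] psi -3.82 tilt 0.27 q [ 22.    1.   -1.9  86.8   0.  115.8] F [0.4 1.2 0.1] open 0.0257
239 192
insert_hole [([285.5, 229.3], 0.88), ([317.3, 227.9], 0.73)]
pocket [([287.7, 243.2], 0.63)]
post_top [([260.6, 222.0], 0.87)]
```

View pics/h6.png

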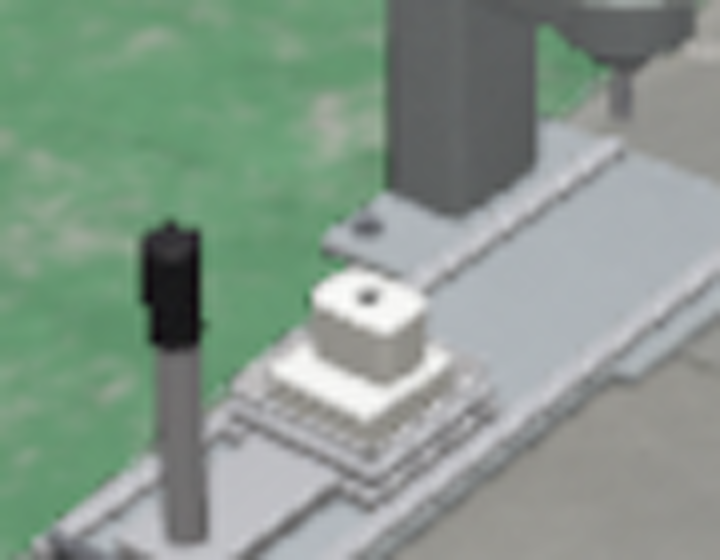

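```bash
python3 -c "
from h import *
go(.4948,.2724,.098,-3.8)"
```

```text
rot [-0.02 -0.03  0.03] shift [ 0.0789  0.0005 -0.0751]
```

```bash
python3 -m handwheel '[[0,0,0,0,0,-0.04,0],[0,0,0,0,0,-0.0751,0],[0,0,0,0.01,0,-0.0751,0],[0,0,0,0.035,0,-0.0751,0],[0,0,0,0.035,0,-0.0751,0]]'
cat > look2.py <<'E'
from h import *
import sys
st()
s=bot.camera('scene');p,R,o=pose()
u=proj(s,p).round().astype(int);x,y=u-[45,38]
f=s['frame'].copy()
im=cv2.resize(f[y:y+70,x:x+90],None,fx=8,fy=8,interpolation=cv2.INTER_CUBIC)
for z in (0,-.019): cv2.circle(im,tuple(((proj(s,p+[0,0,z])-[x,y]+.5)*8).astype(int).tolist()),3,(255,0,0),-1)
cv2.imwrite('pics/'+sys.argv[1]+'.png',cv2.cvtColor(im,cv2.COLOR_RGB2BGR));print(x,y)
E
python3 look2.py p1; python3 -c "
from h import *
go(.4948,.2724,.098,-3.8)"
```

```text
time: 13.12
ee_pos: [0.4936, 0.2713, 0.1407]
tcp_rot: [-64.0, 89.8, -157.8]
wrist_force: [-0.2, -0.3, -0.1]
opening: 0.0426
t 13.12 p [0.4936 0.2713 0.1407] psi -3.83 tilt 0.16 q [ 28.8   6.2  -0.8  83.2   0.  122.6] F [-0.2 -0.3 -0.1] open 0.0426
215 169
rot [-0.04  0.    0.04] shift [ 0.0443  0.0006 -0.0008]
```

View pics/p1.png

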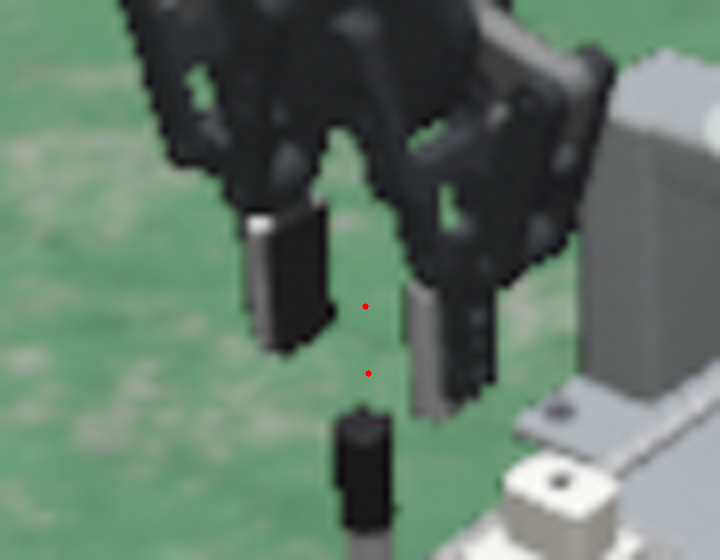

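```bash
python3 -m handwheel '[[0,0,0,0.02,0.0008,-0.0015,0],[0,0,0,0.042,0.0008,-0.0015,0],[0,0,0,0.042,0.0008,-0.0015,0],[0,0,0,0.042,0.0008,-0.0015,0.5],[0,0,0,0.042,0.0008,-0.0015,0.9],[0,0,0,0.042,0.0008,-0.0015,0.9],[0,0,0,0.042,0.0008,-0.0015,0.9],[0,0,0,0.042,0.0008,-0.0015,0.9]]' 30;python3 look2.py p2
```

```text
time: 14.18
ee_pos: [0.4966, 0.2742, 0.1029]
tcp_rot: [121.5, 89.7, 27.7]
wrist_force: [1.3, -2.1, 6.9]
opening: 0.0148
t 14.18 p [0.4966 0.2742 0.1029] psi -3.83 tilt 0.25 q [ 28.9   6.8  -4.3  78.7  -0.  122.7] F [ 1.3 -2.1  6.9] open 0.0148
214 186
```

View pics/p2.png

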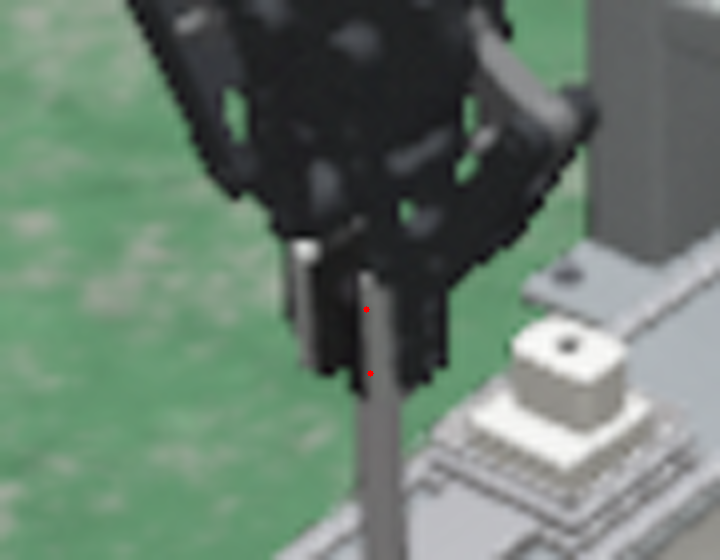

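```bash
python3 -m handwheel '[[0,0,0,0,0,0.008,0.9],[0,0,0,0,0,0.02,0.9],[0,0,0,0,0,0.035,0.9],[0,0,0,0,0,0.05,0.9],[0,0,0,0,0,0.065,0.9],[0,0,0,0,0,0.08,0.9],[0,0,0,0,0,0.093,0.9],[0,0,0,0,0,0.1,0.9],[0,0,0,0,0,0.105,0.9],[0,0,0,0,0,0.108,0.9],[0,0,0,0,0,0.108,0.9]]';python3 look2.py p3
```

```text
time: 15.6
ee_pos: [0.4876, 0.1667, 0.1028]
tcp_rot: [175.5, 89.8, 81.7]
wrist_force: [-10.9, 0.2, 13.4]
opening: 0.0153
t 15.6 p [0.4876 0.1667 0.1028] psi -3.79 tilt 0.17 q [ 1.880e+01 -1.000e-01 -1.150e+01  7.850e+01  1.000e-01  1.126e+02] F [-10.9   0.2  13.4] open 0.0153
248 164
```

View pics/p3.png

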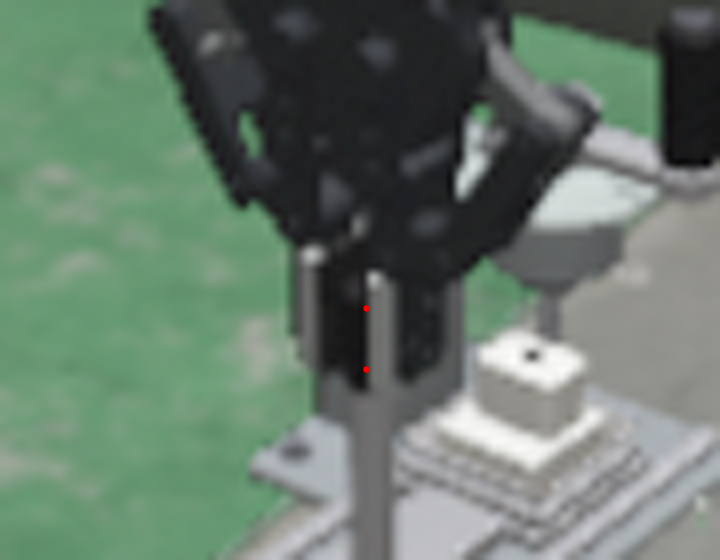

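```bash
python3 -m handwheel '[[0,0,0,-0.0005,-0.002,0.003,0.9],[0,0,0,-0.0005,-0.002,0.006,0.9],[0,0,0,-0.0005,-0.002,0.008,0.9],[0,0,0,-0.0005,-0.002,0.008,0.9]]';python3 -c "
from h import *
st()"
```

```text
time: 16.15
ee_pos: [0.4868, 0.1586, 0.1029]
tcp_rot: [126.4, 89.8, 32.6]
wrist_force: [0.7, 1.2, 6.7]
opening: 0.0149
t 16.15 p [0.4868 0.1586 0.1029] psi -3.82 tilt 0.24 q [ 1.800e+01 -7.000e-01 -1.210e+01  7.840e+01  1.000e-01  1.118e+02] F [0.7 1.2 6.7] open 0.0149
```

```bash
python3 -m handwheel '[[0,0,0,0,0,0.0015,0.9],[0,0,0,0,0,0.003,0.9],[0,0,0,0,0,0.003,0.9]]';python3 -c "
from h import *
st()"; python3 -m handwheel '[[0,0,0,0,0,0.001,0.9],[0,0,0,0,0,0.002,0.9],[0,0,0,0,0,0.002,0.9]]';python3 -c "
from h import *
st()"
```

```text
time: 16.52
ee_pos: [0.4867, 0.1576, 0.1029]
tcp_rot: [154.5, 89.6, 60.8]
wrist_force: [1.0, 12.7, 5.3]
opening: 0.0151
t 16.52 p [0.4867 0.1576 0.1029] psi -3.74 tilt 0.43 q [ 17.8  -0.9 -12.2  78.3   0.3 111.5] F [ 1.  12.7  5.3] open 0.0151
time: 16.9
ee_pos: [0.4867, 0.1574, 0.103]
tcp_rot: [163.3, 89.4, 69.7]
wrist_force: [1.9, 24.3, 3.1]
opening: 0.0147
t 16.9 p [0.4867 0.1574 0.103 ] psi -3.66 tilt 0.63 q [ 17.7  -1.  -12.3  78.3   0.5 111.3] F [ 1.9 24.3  3.1] open 0.0147
```

```bash
python3 -m handwheel '[[0,0,0,0,0,-0.003,0.9],[0,0,0,0,0,-0.0038,0.9],[0,0,0,0,0,-0.0038,0.4],[0,0,0,0,0,-0.0038,0],[0,0,0,0,0,-0.0038,0],[0,0,0,-0.04,0,-0.0038,0],[0,0,0,-0.09,0,-0.004,0],[0,0,0,-0.13,0,-0.004,0],[0,0,0,-0.14,0,-0.004,0],[0,0,0,-0.14,0,-0.004,0]]';python3 - <<'E'
from h import *
st()
s=bot.camera('scene')
for k in('insert_hole','pocket','post_top','crank_grip','tap_tip'): print(k,[((np.array(x['centre'])*[640,400]).round(1).tolist(),round(x['conf'],2)) for x in bot.tip_of(k,s)[:2]])
x,y=275,150
cv2.imwrite('pics/home.png',cv2.cvtColor(cv2.resize(s['frame'][y:y+85,x:x+95],None,fx=7,fy=7,interpolation=cv2.INTER_CUBIC),cv2.COLOR_RGB2BGR))
E
```

```text
time: 18.15
ee_pos: [0.486, 0.1573, 0.2415]
tcp_rot: [133.5, 89.9, 39.6]
wrist_force: [0.0, -0.1, 0.1]
opening: 0.0427
t 18.15 p [0.486  0.1573 0.2415] psi -3.82 tilt 0.12 q [ 17.9  -0.7   3.2  93.8   0.  111.7] F [ 0.  -0.1  0.1] open 0.0427
insert_hole []
pocket [([318.8, 220.8], 0.8)]
post_top [([297.5, 198.6], 0.84)]
crank_grip [([332.2, 174.1], 0.86), ([260.9, 311.0], 0.32)]
tap_tip [([318.0, 206.5], 0.67)]
```

View pics/home.png

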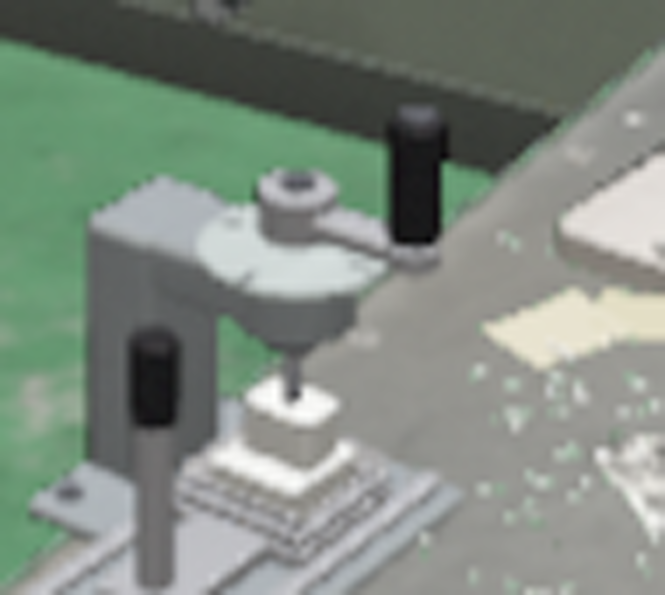

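Run:
```python
from h import *
s=bot.camera('scene');t=bot.camera('top')
print('grip',atz(s,334,174.9,.148).round(4),'tap',atz(s,316.2,205.9,.0535).round(4),'post',atz(s,274.5+154.5/7,149.5+342/7,.11).round(4))
# grip top
print('griptop',atz(s,274.5+418/7,149.5+115/7,.169).round(4),'bot',atz(s,274.5+415/7,149.5+240/7,.127).round(4))
T=lambda x,y:(x/6+264.58,y/6+144.58)
print('top dial',atz(t,*T(589,227),.11).round(4),'griptop',atz(t,*T(596,322),.169).round(4), 'hubtop',atz(t,*T(594,215),.14).round(4))
save(t,'t2')
```

```text
grip [0.4351 0.0855 0.148 ] tap [0.4794 0.0825 0.0535] post [0.4837 0.1599 0.11  ]
griptop [0.436  0.0847 0.169 ] bot [0.4339 0.0866 0.127 ]
top dial [0.4816 0.0806 0.11  ] griptop [0.4366 0.0847 0.169 ] hubtop [0.48   0.0814 0.14  ]
```

View pics/t2.png

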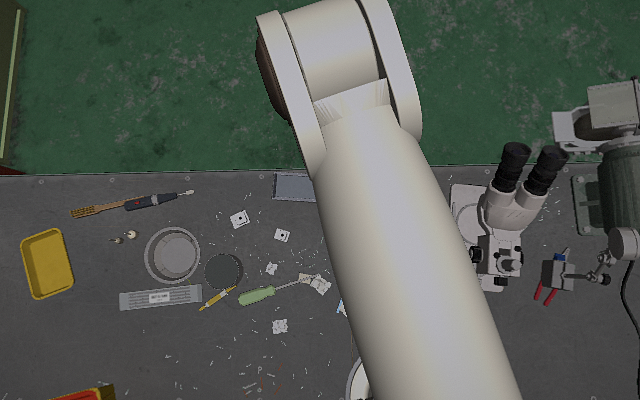

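```bash
python3 -c "
from h import *
go(.4356,.0851,.205,-4.2)"
```

```text
rot [ 0.38 -0.06 -0.02] shift [ 0.0359 -0.0451  0.0754]
```

```bash
python3 -m handwheel '[[0.4,0,0,0,-0.02,0.035,0],[0.4,0,0,0,-0.0451,0.0754,0],[0.4,0,0,0.015,-0.0451,0.0754,0],[0.4,0,0,0.0359,-0.0451,0.0754,0],[0.4,0,0,0.0359,-0.0451,0.0754,0],[0.4,0,0,0.0359,-0.0451,0.0754,0]]'; python3 look2.py c1; python3 -c "
from h import *
go(.4356,.0851,.150,-4.2)"
```

```text
time: 19.3
ee_pos: [0.4361, 0.0854, 0.2059]
tcp_rot: [136.4, 89.9, 42.2]
wrist_force: [0.0, 0.1, 0.9]
opening: 0.043
t 19.3 p [0.4361 0.0854 0.2059] psi -4.19 tilt 0.11 q [ 1.100e+01 -1.020e+01 -9.500e+00  9.060e+01  1.000e-01  1.052e+02] F [0.  0.1 0.9] open 0.043
290 112
rot [ 0.   -0.09 -0.11] shift [ 0.0562 -0.0007  0.0005]
```

View pics/c1.png

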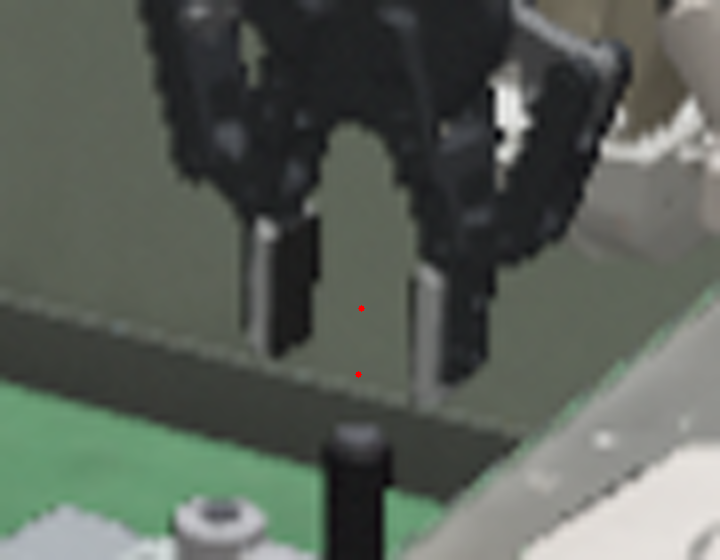

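```bash
python3 -m handwheel '[[0,0,0,0.025,-0.0005,0,0],[0,0,0,0.05,-0.0005,0,0],[0,0,0,0.054,-0.0005,0,0],[0,0,0,0.054,-0.0005,0,0],[0,0,0,0.054,-0.0005,0,0.5],[0,0,0,0.054,-0.0005,0,0.9],[0,0,0,0.054,-0.0005,0,0.9],[0,0,0,0.054,-0.0005,0,0.9],[0,0,0,0.054,-0.0005,0,0.9]]' 50; python3 look2.py c2
```

```text
time: 20.48
ee_pos: [0.4355, 0.0854, 0.1528]
tcp_rot: [131.1, 89.8, 36.9]
wrist_force: [-3.6, -0.3, 5.1]
opening: 0.0165
t 20.48 p [0.4355 0.0854 0.1528] psi -4.21 tilt 0.17 q [ 1.100e+01 -1.060e+01 -1.570e+01  8.480e+01  1.000e-01  1.053e+02] F [-3.6 -0.3  5.1] open 0.0165
289 135
```

View pics/c2.png

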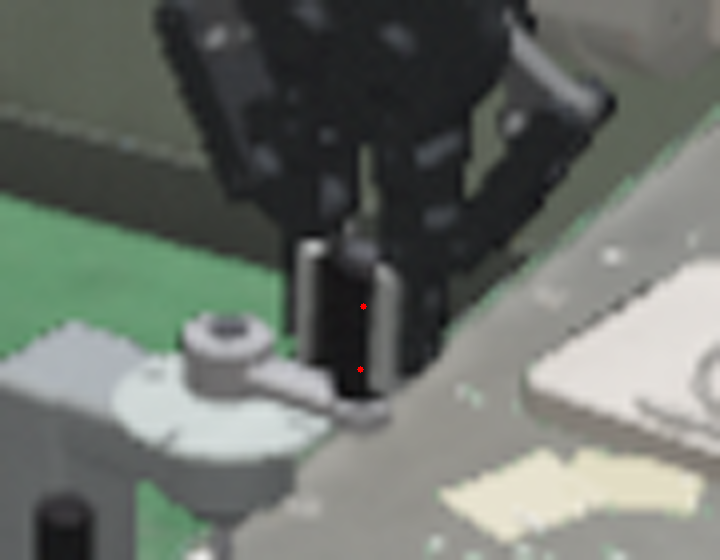

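```bash
python3 -m handwheel '[[0,0,0,0.0001,0.0004,-0.006,0.9],[0,0,0,0.0003,0.003,-0.016,0.9],[0,0,0,0.0005,0.0087,-0.0266,0.9],[0,0,0,0.0007,0.0175,-0.0356,0.9],[0,0,0,0.0009,0.0278,-0.0416,0.9],[0,0,0,0.0011,0.039,-0.0446,0.9],[0,0,0,0.0014,0.0508,-0.0446,0.9],[0,0,0,0.0016,0.0622,-0.0416,0.9],[0,0,0,0.0018,0.0725,-0.0356,0.9],[0,0,0,0.002,0.0808,-0.0273,0.9],[0,0,0,0.0022,0.0865,-0.0174,0.9],[0,0,0,0.0024,0.0895,-0.007,0.9],[0,0,0,0.0025,0.09,-0.002,0.9],[0,0,0,0.0025,0.09,0,0.9],[0,0,0,0.0025,0.09,0,0.9],[0,0,0,0.0025,0.09,0,0.9],[0,0,0,0.0025,0.09,0,0.9]]'; python3 look2.py c3
```

```text
time: 22.65
ee_pos: [0.5254, 0.079, 0.1503]
tcp_rot: [135.0, 89.8, 40.8]
wrist_force: [-3.3, 1.0, 5.6]
opening: 0.0168
t 22.65 p [0.5254 0.079  0.1503] psi -4.2 tilt 0.17 q [ 8.500e+00  1.400e+00 -4.700e+00  8.370e+01  1.000e-01  1.027e+02] F [-3.3  1.   5.6] open 0.0168
256 125
```

View pics/c3.png

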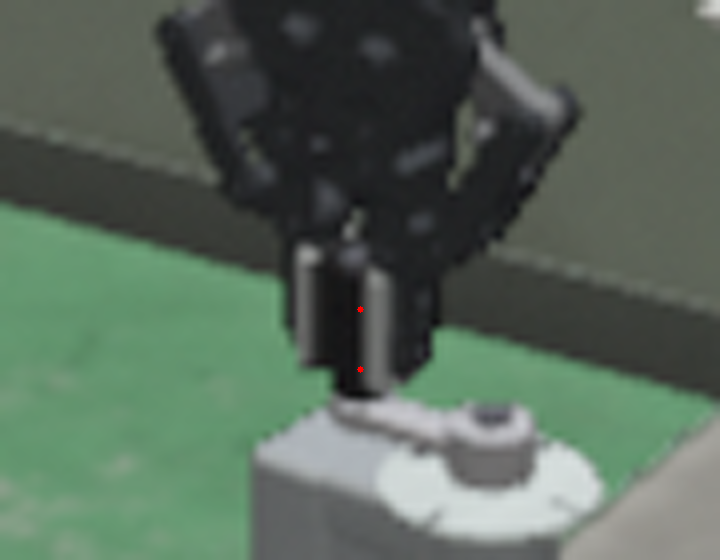

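```bash
python3 -m handwheel '[[0,0,0,-0.0001,-0.0004,-0.0063,0.9],[0,0,0,-0.0003,-0.0027,-0.0154,0.9],[0,0,0,-0.0005,-0.0073,-0.0245,0.9],[0,0,0,-0.0007,-0.0143,-0.0329,0.9],[0,0,0,-0.0009,-0.0225,-0.039,0.9],[0,0,0,-0.001,-0.0318,-0.043,0.9],[0,0,0,-0.0011,-0.0395,-0.0447,0.9],[0,0,0,-0.0012,-0.045,-0.045,0.9],[0,0,0,-0.0012,-0.045,-0.045,0.9],[0,0,0,-0.0012,-0.045,-0.045,0.9],[0,0,0,-0.0012,-0.045,-0.045,0.9],[0,0,0,-0.0012,-0.045,-0.045,0.9]]'; python3 look2.py c4
cat > ang.py <<'E'
from h import *
st();p,R,o=pose();d=place([p-np.array([.4805,.0822,0])],0,0,np.radians(4.1))[0]
print('crank deg',np.degrees(np.arctan2(d[1],-d[0])).round(1),'r',np.hypot(d[0],d[1]).round(4))
E
python3 ang.py
```

```text
time: 24.2
ee_pos: [0.484, 0.1267, 0.1514]
tcp_rot: [120.2, 89.8, 26.0]
wrist_force: [-1.5, -3.9, 7.0]
opening: 0.0168
t 24.2 p [0.484  0.1267 0.1514] psi -4.23 tilt 0.17 q [ 14.7  -2.8  -8.8  83.9   0.  108.9] F [-1.5 -3.9  7. ] open 0.0168
260 137
t 24.25 p [0.4839 0.1267 0.1514] psi -4.23 tilt 0.17 q [ 14.7  -2.8  -8.8  83.9   0.  108.9] F [-1.  -3.6  7.8] open 0.0164
crank deg 90.3 r 0.0446
```

View pics/c4.png

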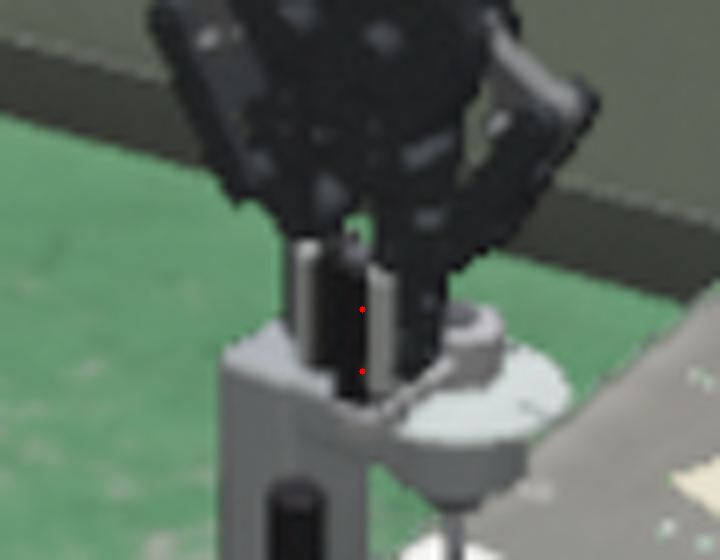

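```bash
python3 -m handwheel '[[0,0,0,0.0001,0.0063,0.0004,0.9],[0,0,0,0.0003,0.0154,0.0027,0.9],[0,0,0,0.0005,0.0258,0.0081,0.9],[0,0,0,0.0007,0.0345,0.0161,0.9],[0,0,0,0.0009,0.0408,0.026,0.9],[0,0,0,0.0011,0.0443,0.0372,0.9],[0,0,0,0.0013,0.0448,0.0489,0.9],[0,0,0,0.0015,0.0423,0.0604,0.9],[0,0,0,0.0017,0.0369,0.0708,0.9],[0,0,0,0.0019,0.0289,0.0795,0.9],[0,0,0,0.0021,0.019,0.0858,0.9],[0,0,0,0.0023,0.0094,0.089,0.9],[0,0,0,0.0025,0.0031,0.0899,0.9],[0,0,0,0.0025,0,0.09,0.9],[0,0,0,0.0025,0,0.09,0.9],[0,0,0,0.0025,0,0.09,0.9],[0,0,0,0.0025,0,0.09,0.9],[0,0,0,0.0025,0,0.09,0.9]]'; python3 ang.py
```

```text
time: 26.5
ee_pos: [0.4777, 0.0368, 0.149]
tcp_rot: [107.4, 89.8, 13.2]
wrist_force: [-0.2, -3.6, 8.6]
opening: 0.0165
t 26.5 p [0.4777 0.0368 0.149 ] psi -4.24 tilt 0.22 q [  4.4  -5.8 -11.8  83.7   0.   98.6] F [-0.2 -3.6  8.6] open 0.0165
crank deg -90.6 r 0.0455
```

```bash
python3 -m handwheel '[[0,0,0,-0.0001,0.0063,-0.0004,0.9],[0,0,0,-0.0004,0.0154,-0.0027,0.9],[0,0,0,-0.0007,0.0245,-0.0073,0.9],[0,0,0,-0.001,0.0329,-0.0143,0.9],[0,0,0,-0.0013,0.039,-0.0225,0.9],[0,0,0,-0.0016,0.043,-0.0318,0.9],[0,0,0,-0.0018,0.0447,-0.0395,0.9],[0,0,0,-0.002,0.045,-0.045,0.9],[0,0,0,-0.002,0.045,-0.045,0.9],[0,0,0,-0.002,0.045,-0.045,0.9],[0,0,0,-0.002,0.045,-0.045,0.9],[0,0,0,-0.002,0.045,-0.045,0.9]]'; python3 ang.py
```

```text
time: 28.0
ee_pos: [0.5253, 0.0791, 0.1503]
tcp_rot: [146.3, 89.8, 52.1]
wrist_force: [-1.5, 1.0, 4.8]
opening: 0.017
t 28.0 p [0.5253 0.0791 0.1503] psi -4.2 tilt 0.18 q [ 8.500e+00  1.400e+00 -4.700e+00  8.380e+01  1.000e-01  1.027e+02] F [-1.5  1.   4.8] open 0.017
crank deg 179.9 r 0.0449
```

```bash
python3 -m handwheel '[[0,0,0,0.0001,-0.0004,0.0063,0.9],[0,0,0,0.0003,-0.0027,0.0154,0.9],[0,0,0,0.0005,-0.0081,0.0258,0.9],[0,0,0,0.0007,-0.0161,0.0345,0.9],[0,0,0,0.0009,-0.026,0.0408,0.9],[0,0,0,0.0011,-0.0372,0.0443,0.9],[0,0,0,0.0013,-0.0489,0.0448,0.9],[0,0,0,0.0015,-0.0604,0.0423,0.9],[0,0,0,0.0017,-0.0708,0.0369,0.9],[0,0,0,0.0019,-0.0795,0.0289,0.9],[0,0,0,0.0021,-0.0858,0.019,0.9],[0,0,0,0.0023,-0.089,0.0094,0.9],[0,0,0,0.0025,-0.0899,0.0031,0.9],[0,0,0,0.0025,-0.09,-0.0008,0.9],[0,0,0,0.0025,-0.09,-0.0024,0.9],[0,0,0,0.0025,-0.09,-0.0024,0.9],[0,0,0,0.0025,-0.09,-0.0024,0.9],[0,0,0,0.0025,-0.09,-0.0024,0.9]]'; python3 ang.py; python3 look2.py c5
```

```text
time: 30.25
ee_pos: [0.4354, 0.0861, 0.1477]
tcp_rot: [49.5, 89.9, -44.8]
wrist_force: [0.2, -8.5, 7.5]
opening: 0.0169
t 30.25 p [0.4354 0.0861 0.1477] psi -4.28 tilt 0.15 q [ 1.130e+01 -1.050e+01 -1.610e+01  8.430e+01 -1.000e-01  1.055e+02] F [ 0.2 -8.5  7.5] open 0.0169
crank deg 0.8 r 0.0453
t 30.25 p [0.4354 0.0861 0.1477] psi -4.28 tilt 0.15 q [ 1.130e+01 -1.050e+01 -1.610e+01  8.430e+01 -1.000e-01  1.055e+02] F [ 0.2 -8.5  7.5] open 0.0169
289 137
```

View pics/c5.png

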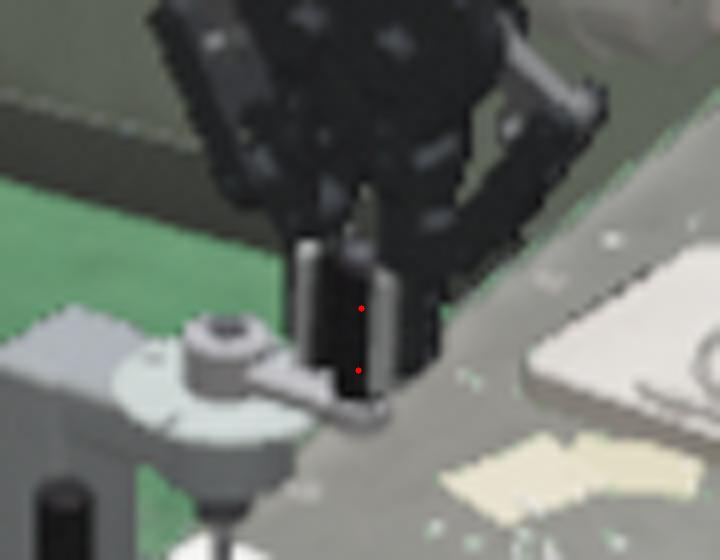

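```bash
python3 -m handwheel '[[0,0,0,0,0,-0.0015,0.9],[0,0,0,0,0,-0.002,0.9],[0,0,0,0,0,-0.002,0.9]]'; python3 ang.py
```

```text
time: 30.68
ee_pos: [0.4354, 0.0868, 0.1477]
tcp_rot: [21.6, 89.7, -72.7]
wrist_force: [-1.6, -19.0, 8.7]
opening: 0.0165
t 30.68 p [0.4354 0.0868 0.1477] psi -4.34 tilt 0.31 q [ 11.5 -10.4 -16.1  84.3  -0.3 105.8] F [ -1.6 -19.    8.7] open 0.0165
crank deg 1.7 r 0.0453
```

```bash
python3 -m handwheel '[[0,0,0,0,0,0.002,0.9],[0,0,0,0,0,0.0032,0.9],[0,0,0,0,0,0.0032,0.4],[0,0,0,0,0,0.0032,0],[0,0,0,0,0,0.0032,0],[0,0,0,-0.03,0,0.0032,0],[0,0,0,-0.08,0,0.0032,0],[0,0,0,-0.13,0,0.0032,0],[0,0,0,-0.17,-0.03,0.0032,0],[0,0,0,-0.17,-0.06,0.0032,0],[0,0,0,-0.17,-0.06,0.0032,0],[0,0,0,-0.17,-0.06,0.0032,0],[0,0,0,-0.17,-0.06,0.0032,0]]'
python3 - <<'E'
from h import *
st()
s=bot.camera('scene');save(s,'fin_s')
for k in('crank_grip','post_top','pocket','insert_hole'): print(k,[((np.array(x['centre'])*[640,400]).round(1).tolist(),round(x['conf'],2)) for x in bot.tip_of(k,s)[:2]])
x,y=275,150
cv2.imwrite('pics/fin.png',cv2.cvtColor(cv2.resize(s['frame'][y:y+85,x:x+95],None,fx=7,fy=7,interpolation=cv2.INTER_CUBIC),cv2.COLOR_RGB2BGR))
E
```

```text
time: 32.3
ee_pos: [0.3759, 0.0906, 0.3165]
tcp_rot: [173.2, 89.9, 78.9]
wrist_force: [0.1, -0.1, 0.1]
opening: 0.0427
t 32.3 p [0.3759 0.0906 0.3165] psi -4.23 tilt 0.06 q [ 1.350e+01 -1.490e+01 -9.000e-01  1.040e+02  1.000e-01  1.077e+02] F [ 0.1 -0.1  0.1] open 0.0427
crank_grip [([317.4, 207.4], 0.6), ([334.8, 174.0], 0.54)]
post_top [([297.8, 199.2], 0.93)]
pocket [([317.6, 218.7], 0.63)]
insert_hole [([314.6, 220.3], 0.24)]
```

View pics/fin.png

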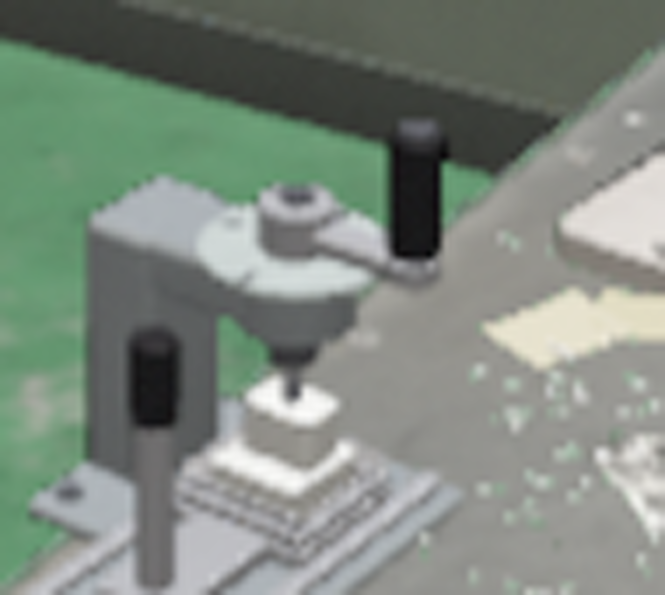

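View pics/fin_s.png

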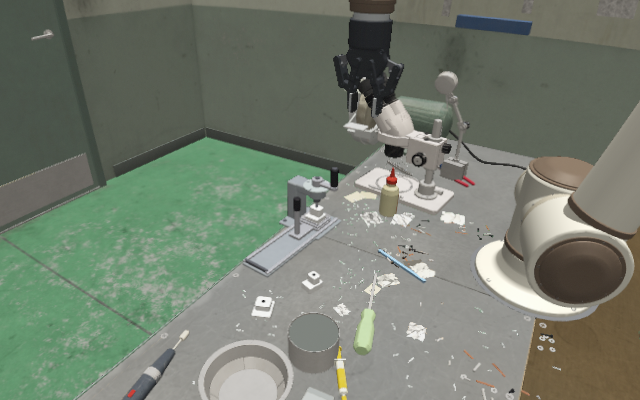

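```bash
python3 -c "
from h import *
bot.job_done();st()"
```

```text
the job is handed in; nothing more can be done
the job is handed in; nothing more can be done
```

The job is handed in. The tall insert is in the carriage pocket with its boss on the tapping head's side, the carriage is home, and the hole is tapped to the depth stop. The last robot time I read, just before handing in, was about 32 s of the 72 s allowed.

- **Carriage:** I moved it by its post about 117 mm until it met the stop, where the force rose to 24 N with no further travel. I eased that off before letting go. The picture afterwards shows the tap over the hole.
- **Tapping strokes:** The crank rested at about 180°, 90°, 269°, 180° and 360°. At the end the grip pushed up to 19 N with almost no further movement. I eased that off before opening the gripper and retreating clear.
- **Last picture:** The crank is back at its starting heading and about 5 mm lower, with the hub down on the dial. The insert is seated under the tap, and the two smaller inserts and the oil bottle are where they were.

**Disagreements:**
- The first camera fits for the stand differed by up to 7 mm between the two views, so I refined it from the scene camera and from contact.
- While sliding the carriage there was a side force of about 11 N on the post, because my estimate of the stand's yaw was slightly off. I corrected it by 2 mm on the way and the force went away.
- In the last picture the network's best guess for the crank grip was wrong. Its second guess matched where the grip really is.

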